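# Set out vials, cup and carton in their matching holders

## Robot

A 6-joint arm with a two-finger parallel gripper is mounted at the origin on a cart in front of the work surface, level with it; the furniture and walls round the work are solid. World frame = base frame: x ahead of the robot, y to its left, z up, the work surface at z = 0. Lengths are in m, angles in rad, forces in N, time in s.
With the tool pointing down it reaches from about 0.425 to 0.95 m from the base axis. Payload 3.5 kg.
Tool frame: the origin (TCP) lies at the very end of the fingers, on their centre line; the grasp point (between the pads) lies behind it (ctrl.grasp_offset is the z of the grasp point in the tool frame, in m); z points along the fingers, x is the direction in which the jaws open and shut, and the axes are right-handed (so a half turn about z gives the same grasp; the last joint's range is limited). The gripper opens to 85 mm and grips with 20 to 120 N. Pads are 22 mm wide; open, the fingers measure 114 mm over their backs; the gripper's body (76 mm by 85 mm) begins 54 mm behind the grasp point. The pads swing forward as they close: fully open they stand 13 mm farther back than shut.
Start: joints at [-1.254, 0.286, 1.577, -0, 1.279, -0.15], TCP at [0.304, -0.603, 0.231] pointing down, gripper open.
Joint ranges: [-2.77, 2.77], [-0.9, 2.22], [0.21, 2.48], [-1.53, 4.67], [0.24, 2.81], [-2.84, 2.84]. Speed limits (rad/s): [2.79, 2.79, 3.14, 3.14, 3.14, 3.14].

## Interface

Orientations are given as a unit quaternion [x, y, z, w].
In Python, from plant import ctrl gives the robot as it stands.
- The arm moves only by the shell command python3 -m jog 'ROWS' [FORCE]. ROWS is JSON, a list of rows, each an object with "grip": the closure, from 0 (fully open) to 1 (shut); "xyz": the shift along the tool's x, y, z in m, a list of three; "dr": the turn, a rotation vector about the tool's x, y, z in rad, a list of three. A call has 1 to 12 rows; each row is the pose to reach, as a shift and turn from the pose commanded when the call began, along the tool's axes at that moment; what a row does not reach only later rows make up. A row lasts 1/12 s, in which the tool goes at most 41.7 mm and 7.16 degrees, less where a joint would pass 70% of its speed; a pose out of reach is approached as far as the arm can. A call with a gripper value outside its range is refused whole. The fingers move at their own pace and stop on an object; FORCE is the grip in N (left out, the last holds). Time passes only in rows, so rows that repeat a pose let the fingers close. It gives the time, the measured TCP pose, the force and the opening at its end, in the units of the state.
- ctrl.get_state(): the state, without advancing time (a new reading comes with each control period).
- ctrl.read_camera(name): name is "scene" or "top"; returns the picture (384x512x3 uint8, red, green, blue); there is no depth.
- ctrl.get_calibration(name): a dict with "mtx" (3x3 intrinsics, pixels), "k1" (the pictures are not rectified: a ray, as slopes to the right and down, at radius r is drawn at 1 + k1 r^2 times it, then the intrinsics apply), "R" (3x3) and "t" (3): a world point X has camera coordinates R X + t. Camera axes: x right, y down, z forward; pixel columns grow to the right and rows downward; lengths in m; the calibration is good to about 2 mm. A picture is of the moment at which its call begins. get_calibration takes no time and is no camera call.
- ctrl.sign_off(): hands the job in, once; it reports no verdict.
The state is a dict: "time": time; "qpos": joint angles; "dq": joint speeds; "joint_efforts": joint torques, N m; "eef_pos": TCP position; "tcp_rot": TCP orientation; "contact_force": force on the tool from outside, world axes, zero at the start; "wrist_torque": the same for the moment, N m; "opening": opening from 0.0 (shut) to 1.0 (fully open).
Only numpy, scipy, OpenCV 4.12 (cv2) and the standard library are available. Lean on these libraries where they do the work, as an engineer would, in place of code of your own. Each camera call takes 0.05 s, during which the arm holds its last target.

## Task

Get the worktop ready for the next patient: stand the pink-capped vial, the blue-capped vial and the yellow-lidded sample cup each in the round holder of the colour of its cap or lid, and the blue-banded carton in the oblong green tray, all upright and flat on the floor inside the rim. Set them down gently rather than dropping them, do not knock anything over, and leave the grey-capped vial and the brown bottle with the white cap that stand among them where they are.

Things in the scene. Friction and masses are not known exactly. Their poses are not given: they have to be found in the camera images.
- pink_vial_mid (a point): Small clear-white injection vial with a pink cap and a pink band, loose, upright: 25 mm across the round body, 52 mm high (cap 16 mm across, from 45 mm up; straight glass sides between about 5 and 35 mm up). About 28 g. This point is its centre, on its axis half-way up (26 mm above its underside). Its z axis runs up its axis; turning about it does not matter.
- blue_vial_mid (a point): Brown glass injection vial with a blue cap and a green band, loose, upright: 32 mm across the round body, 62 mm high (cap 20 mm across, from 53 mm up; straight glass sides between about 5 and 42 mm up). About 28 g. The one meant is within 0.75 m of the robot; a look-alike stands far off to the right, out of reach. This point is its centre, on its axis half-way up (31 mm above its underside). Its z axis runs up its axis; turning about it does not matter.
- yellow_cup_mid (a point): Closed sample cup of clear plastic with a yellow screw lid, loose, upright: body 55 mm across, lid 60 mm across and 12 mm thick at the top, 64 mm high overall. About 30 g. This point is its centre, on its axis half-way up (32 mm above its underside). Its z axis runs up its axis; turning about it does not matter.
- carton_mid (a point): Small white closed carton with a blue band, loose, lying with its 32 x 85 mm side down: 32 mm wide, 85 mm long, 48 mm high, about 90 g. This point is its centre, 24 mm above its underside; its y axis runs along its 85 mm length, x across its 32 mm width, z up. End for end does not matter.
- grey_vial_mid (a point): Small clear-white injection vial with a grey cap and a blue band, loose, upright: 25 mm across, 50 mm high. It has no holder and is to stay where it stands, among the task's things (a look-alike stands farther off, out of reach). This point is its centre, on its axis half-way up (25 mm above its underside). Its z axis runs up its axis; turning about it does not matter.
- amber_bottle_mid (a point): Brown glass bottle with a white cap and a red-and-white label, loose, upright: 46 mm across, 93 mm high. It has no holder and is to stay where it stands, among the task's things (a look-alike stands farther off, out of reach). This point is its centre, on its axis half-way up (46.5 mm above its underside). Its z axis runs up its axis; turning about it does not matter.
- pink_holder_floor (a point): Shallow round pink holder, fixed to the worktop, for the vial with the pink cap: a dish with a flat floor 3 mm above the worktop, 45 mm across inside, and a rim 4 mm wide whose top is 6 mm above the worktop; 53 mm across outside, with a small flat tab bearing a blank paper label on one side. This point is the centre of the top of its floor; z points up.
- blue_holder_floor (a point): Shallow round blue holder, fixed to the worktop, for the vial with the blue cap: a dish with a flat floor 3 mm above the worktop, 52 mm across inside, and a rim 4 mm wide whose top is 6 mm above the worktop; 60 mm across outside, with a small flat tab bearing a blank paper label on one side. This point is the centre of the top of its floor; z points up.
- yellow_holder_floor (a point): Shallow round yellow holder, fixed to the worktop, for the cup with the yellow lid: a dish with a flat floor 3 mm above the worktop, 75 mm across inside, and a rim 4 mm wide whose top is 6 mm above the worktop; 83 mm across outside, with a small flat tab bearing a blank paper label on one side. This point is the centre of the top of its floor; z points up.
- green_tray_floor (a point): Shallow oblong green tray, fixed to the worktop, for the carton: a flat floor 3 mm above the worktop, 50 mm by 103 mm inside, and a rim 4 mm wide whose top is 6 mm above the worktop; 58 by 111 mm outside, with a small flat tab bearing a blank paper label on one long side. This point is the centre of the top of its floor; its y axis runs along its length, x across, z up.
There are look-alikes about, which are no part of the job. Several things look just like the part that bears yellow_cup_mid: the one meant starts nearest to the robot's base.

How it is judged:
By the outcome, as a careful person would: the job done as asked, in the order asked, and still so for the second after the job is handed in, with the robot touching nothing.
It also fails if it takes over 112 s, if anything falls off the work surface, if the arm or the gripper's body presses on something with over 40 N, if the wrist force passes 120 N, or if a joint passes its speed limit or range.

## Working session

There is one attempt and no reset: what is moved stays moved. The work goes in short steps, Python scripts to look and compute and a shell command to move; the robot and the scene stay as the last step left them, time stands still between calls to the robot, and variables do not carry over. Pictures are saved under pics/ and viewed, and the job is handed in when it is done.

```bash
ls; mkdir -p pics; python3 - <<'E'
from plant import ctrl
import cv2
print(ctrl.get_state()); print(ctrl.grasp_offset)
for n in("scene","top"):
    im=ctrl.read_camera(n); cv2.imwrite(f"pics/{n}0.png",cv2.resize(im[:,:,::-1],(768,576),interpolation=cv2.INTER_CUBIC)); cv2.imwrite(f"pics/{n}0_raw.png",im[:,:,::-1])
    print(n,ctrl.get_calibration(n))
E
```

```text
pics
{'time': 0.0, 'qpos': array([-1.25400467e+00,  2.87204213e-01,  1.57818657e+00, -3.52543291e-05,
        1.27858766e+00, -1.50008722e-01]), 'dq': array([ 5.15992819e-05,  2.15397049e-03,  6.62130252e-04,  1.56527907e-03,
        4.83106267e-05, -4.73967328e-05]), 'joint_efforts': array([-2.04547550e-04, -4.05981946e+01, -2.92625839e+01, -8.07615675e-05,
        5.89056493e-03,  1.01875681e-06]), 'eef_pos': array([ 0.30357686, -0.60214285,  0.22991629]), 'tcp_rot': array([ 8.51480573e-01, -5.24384792e-01, -9.21730432e-04, -7.57430736e-04]), 'contact_force': array([-0.53390696, -0.55415348,  0.0070599 ]), 'wrist_torque': array([-0.03218552, -0.03550371,  0.03813599]), 'opening': 1.002365624746217}
-0.0187
scene {'mtx': array([[495.83796231,   0.        , 252.56451383],
       [  0.        , 495.83796231, 189.56105653],
       [  0.        ,   0.        ,   1.        ]]), 'k1': 0.032691993152469526, 'R': array([[-0.47543541, -0.87937697,  0.02563817],
       [-0.35190736,  0.16338776, -0.92166461],
       [ 0.80630167, -0.44721425, -0.38713956]]), 't': array([0.24392102, 0.26859157, 1.32302163])}
top {'mtx': array([[397.19901344,   0.        , 256.23703304],
       [  0.        , 397.19901344, 193.30277172],
       [  0.        ,   0.        ,   1.        ]]), 'k1': -0.030896016449125433, 'R': array([[ 0.02969715, -0.9994446 , -0.01511863],
       [-0.99554214, -0.0282198 , -0.08999713],
       [ 0.0895205 ,  0.01772389, -0.99582727]]), 't': array([-1.08680781e-03,  5.49787859e-01,  1.21467218e+00])}
```

View pics/scene0.png

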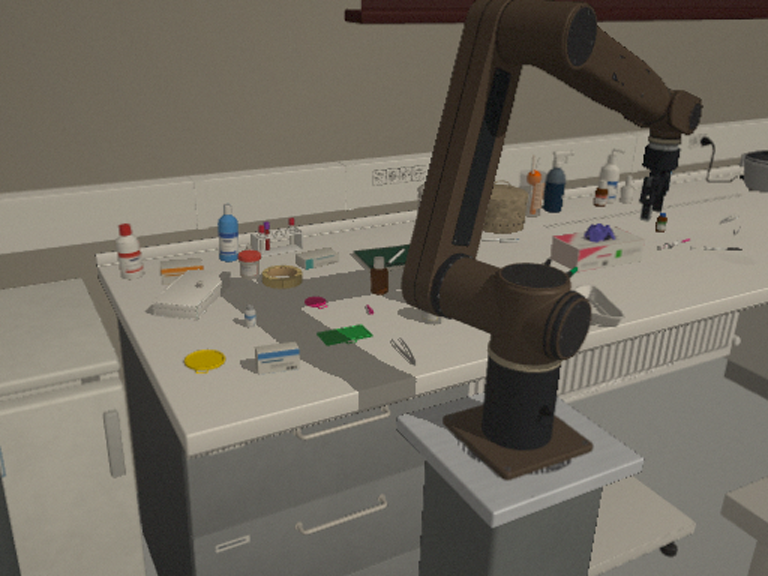

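View pics/top0.png

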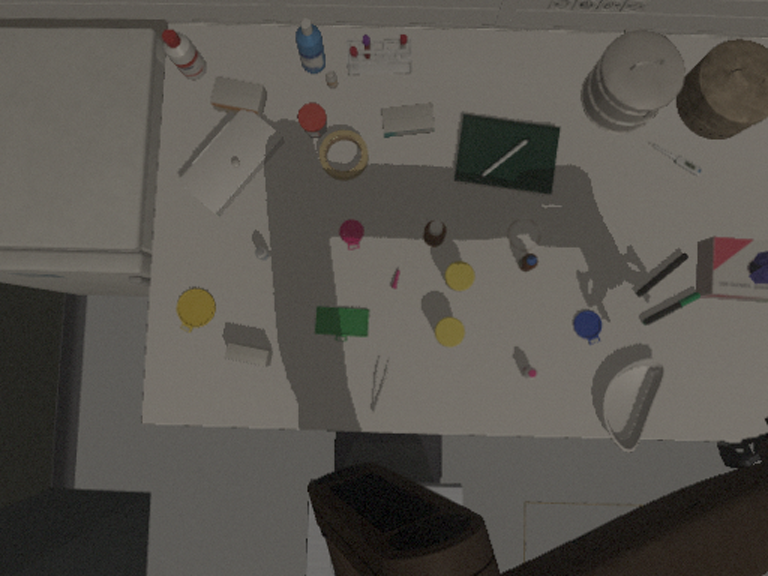

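```bash
cat > h.py <<'E'
import numpy as np, cv2
from plant import ctrl
from scipy.spatial.transform import Rotation as Ro
def ray(n,uv):
    c=ctrl.get_calibration(n); K=c["mtx"]; uv=np.atleast_2d(uv).astype(float)
    d=np.c_[(uv[:,0]-K[0,2])/K[0,0],(uv[:,1]-K[1,2])/K[1,1]]; s=d.copy()
    for _ in range(10): s=d/(1+c["k1"]*(s**2).sum(1,keepdims=True))
    R,t=np.array(c["R"]),np.array(c["t"])
    return -R.T@t,(R.T@np.c_[s,np.ones(len(s))].T).T
def plane(n,uv,z):
    o,d=ray(n,uv); return o+d*((z-o[2])/d[:,2])[:,None]
def proj(n,X):
    c=ctrl.get_calibration(n); X=np.atleast_2d(X)@np.array(c["R"]).T+c["t"]
    s=X[:,:2]/X[:,2:]; s=s*(1+c["k1"]*(s**2).sum(1,keepdims=True)); K=c["mtx"]
    return np.c_[s[:,0]*K[0,0]+K[0,2],s[:,1]*K[1,1]+K[1,2]]
def bright(im,g=0.5): return (255*(im/255.)**g).astype(np.uint8)
E
python3 - <<'E'
import cv2,numpy as np
from h import bright
a=bright(cv2.imread("pics/top0_raw.png"))
cv2.imwrite("pics/topL.png",cv2.resize(a[140:270,100:280],(800,578),interpolation=cv2.INTER_CUBIC))
cv2.imwrite("pics/topR.png",cv2.resize(a[140:270,260,None] if 0 else a[140:270,260:440],(800,578),interpolation=cv2.INTER_CUBIC))
b=bright(cv2.imread("pics/scene0_raw.png"))
cv2.imwrite("pics/scL.png",cv2.resize(b[140:260,110:290],(800,533),interpolation=cv2.INTER_CUBIC))
cv2.imwrite("pics/scR.png",cv2.resize(b[60:220,310:510],(800,600),interpolation=cv2.INTER_CUBIC)[:600])
E
```

```text
(no output)
```

View pics/topL.png

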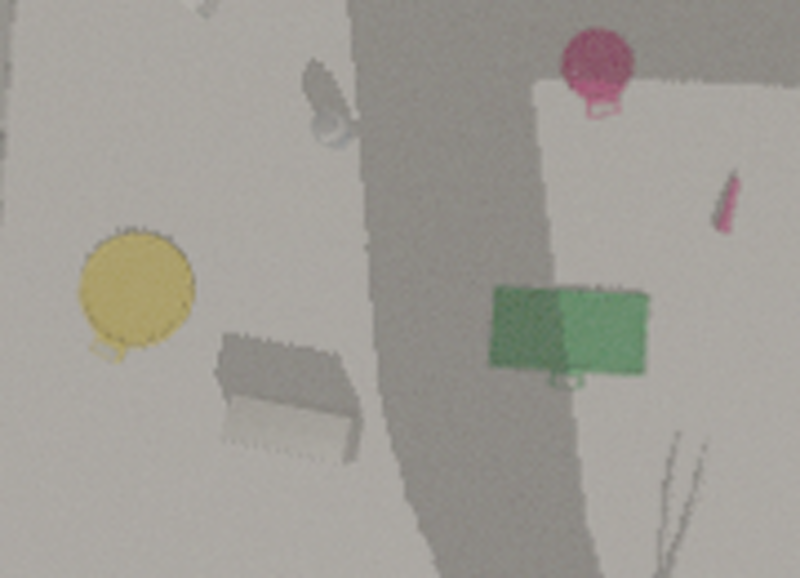

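View pics/topR.png

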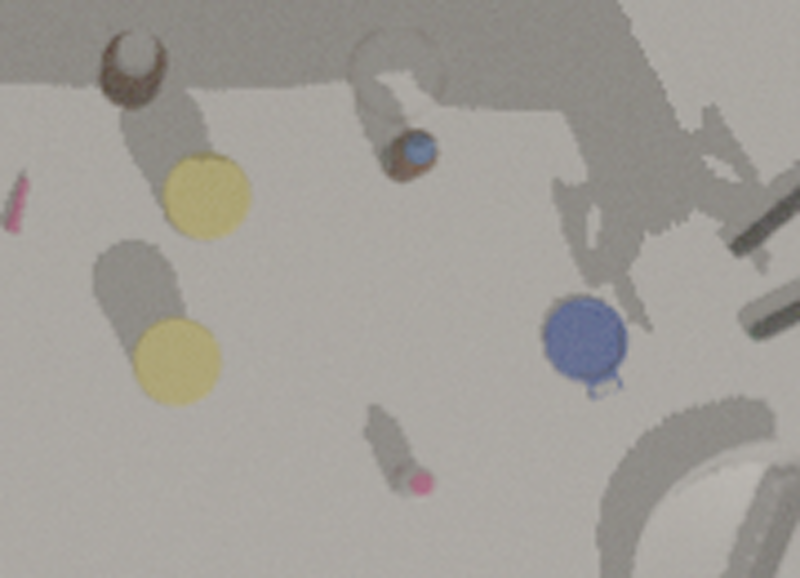

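View pics/scL.png

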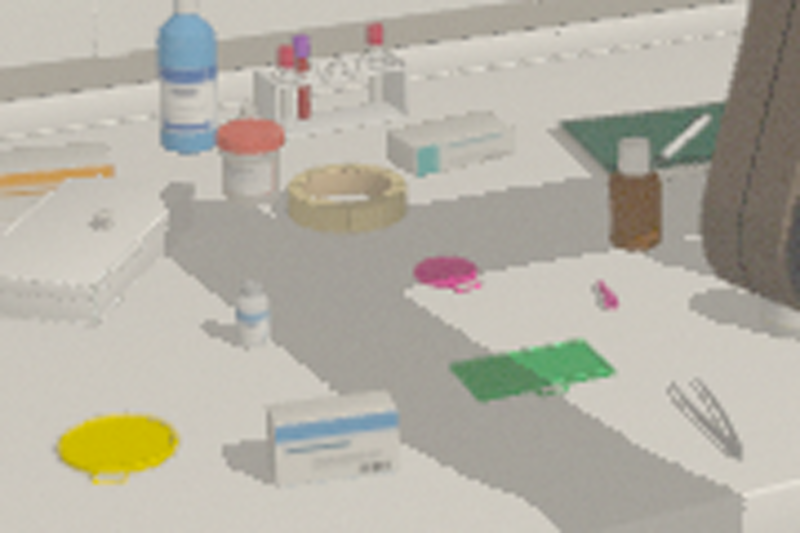

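View pics/scR.png

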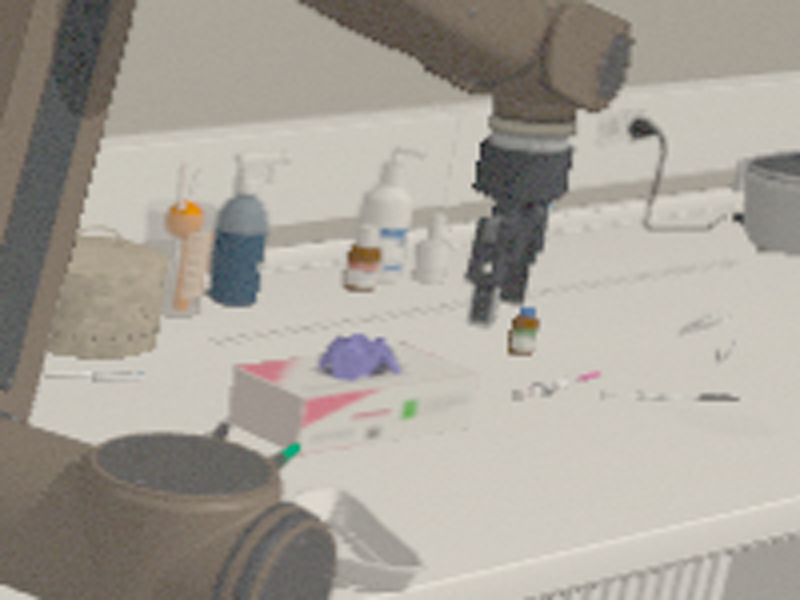

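```bash
python3 - <<'E'
import cv2,numpy as np
from h import *
a=cv2.imread("pics/top0_raw.png"); hsv=cv2.cvtColor(a,cv2.COLOR_BGR2HSV)
def blobs(name,lo,hi,z,box,mina=6):
    u0,v0,u1,v1=box
    m=np.zeros(a.shape[:2],np.uint8); m[v0:v1,u0:u1]=cv2.inRange(hsv,lo,hi)[v0:v1,u0:u1]
    n,l,s,c=cv2.connectedComponentsWithStats(m)
    for i in range(1,n):
        if s[i,4]<mina: continue
        cs,_=cv2.findContours((l==i).astype(np.uint8),cv2.RETR_EXTERNAL,cv2.CHAIN_APPROX_NONE)
        hull=cv2.convexHull(cs[0])
        r=cv2.minAreaRect(cs[0])
        P=plane("top",[c[i]],z)[0]
        print(name,"cen",c[i].round(1),"area",s[i,4],"bbox",s[i,:4],"rect",np.round(r[1],1),round(r[2],1),"P",P.round(4),"r",np.hypot(*P[:2]).round(3))
B=(100,130,450,285)
blobs("pink",(150,80,30),(179,255,255),0.005,B)
blobs("pinkcap z.052",(150,60,30),(179,255,255),0.052,(335,235,370,260))
blobs("blue hold",(105,90,30),(130,255,255),0.004,(370,190,430,240))
blobs("bluecap",(100,60,30),(130,255,255),0.062,(335,160,370,190),3)
blobs("yel z.064",(20,60,30),(35,255,255),0.064,(280,160,330,240))
blobs("yel hold",(20,80,30),(35,255,255),0.005,(100,180,160,230))
blobs("green",(45,60,20),(85,255,255),0.005,(190,190,260,240))
# carton top: light
E
```

```text
pink cen [234.  154.5] area 218 bbox [226 146  17  20] rect [15.3 19.1] 16.7 P [0.6742 0.09   0.005 ] r 0.68
pink cen [263.5 186. ] area 25 bbox [261 180   5  12] rect [ 2.2 11.4] 18.4 P [ 0.5753 -0.0071  0.005 ] r 0.575
pink cen [354.2 248.5] area 18 bbox [352 247   5   4] rect [3. 4.] 90.0 P [ 0.3868 -0.2963  0.005 ] r 0.487
pinkcap z.052 cen [354.5 248.5] area 24 bbox [352 246   6   6] rect [4.2 4.2] 45.0 P [ 0.3888 -0.2863  0.052 ] r 0.483
blue hold cen [391.5 216.2] area 266 bbox [383 207  18  20] rect [18.3 17.4] 26.6 P [ 0.491  -0.4132  0.004 ] r 0.642
bluecap cen [354.1 173.3] area 33 bbox [351 171   7   6] rect [5. 6.] 90.0 P [ 0.6156 -0.2809  0.062 ] r 0.677
yel z.064 cen [306.  183.6] area 328 bbox [296 174  21  20] rect [19.8 19.1] 45.0 P [ 0.5798 -0.1355  0.064 ] r 0.595
yel z.064 cen [299.4 220.8] area 329 bbox [290 211  20  21] rect [20. 19.] 90.0 P [ 0.467  -0.1178  0.064 ] r 0.482
yel hold cen [130.1 205. ] area 558 bbox [117 192  27  30] rect [25.5 26.4] 63.4 P [0.5024 0.416  0.005 ] r 0.652
green cen [227.6 214.1] area 638 bbox [210 204  36  23] rect [34.6 21.1] 4.8 P [0.4828 0.1036 0.005 ] r 0.494
```

```bash
python3 - <<'E'
import cv2,numpy as np
from h import *
def cont(im): 
    return cv2.normalize(im,None,0,255,cv2.NORM_MINMAX)
a=cv2.imread("pics/top0_raw.png"); b=cv2.imread("pics/scene0_raw.png")
A=cv2.resize(cont(a[212:250,142:190]),None,fx=12,fy=12,interpolation=cv2.INTER_CUBIC)
for i in range(0,48,10): cv2.line(A,(i*12,0),(i*12,6),(0,0,255),1)
for i in range(0,38,10): cv2.line(A,(0,i*12),(6,i*12),(0,0,255),1)
Bm=cv2.resize(cont(b[220:256,160:210]),None,fx=14,fy=14,interpolation=cv2.INTER_CUBIC)
cv2.imwrite("pics/cartT.png",A); cv2.imwrite("pics/cartS.png",Bm)
C=cv2.resize(cont(a[150:180,162:186]),None,fx=16,fy=16,interpolation=cv2.INTER_CUBIC)
cv2.imwrite("pics/greyT.png",C)
E
```

```text
(no output)
```

View pics/cartT.png

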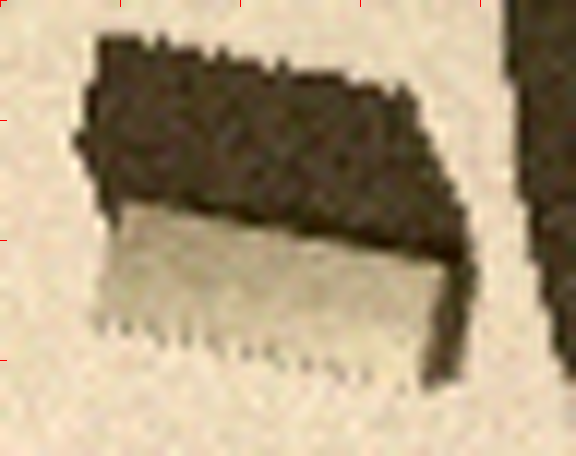

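View pics/cartS.png

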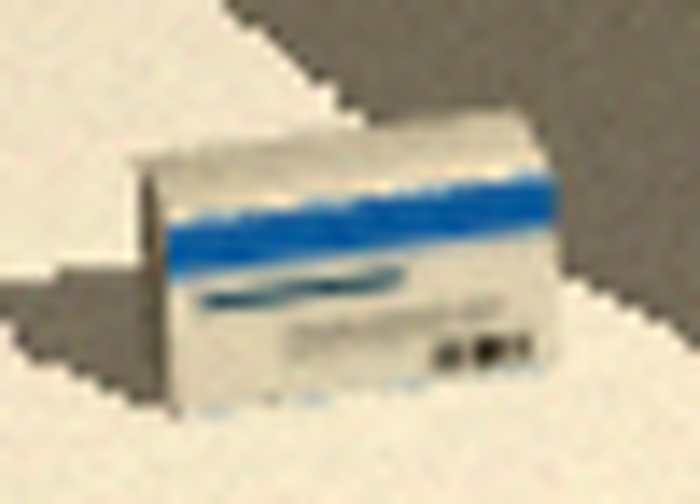

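View pics/greyT.png

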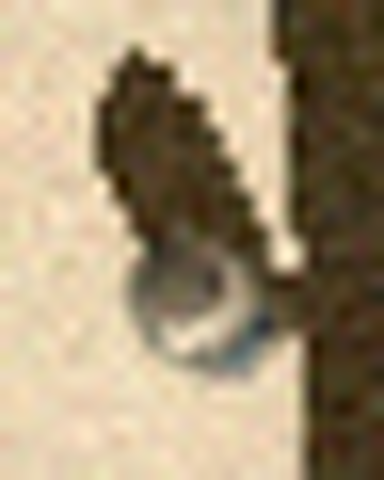

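```bash
python3 - <<'E'
import cv2,numpy as np
from h import *
a=cv2.imread("pics/top0_raw.png"); b=cv2.imread("pics/scene0_raw.png")
U=np.array([[122,202],[448,262],[425,383],[98,325]],float); px=(U+.5)/12-.5+[142,212]
P=plane("top",px,.048); print("carton",P.round(4).tolist(),"c",P.mean(0).round(4),"L",np.linalg.norm(P[0]-P[1]),np.linalg.norm(P[2]-P[3]),"W",np.linalg.norm(P[1]-P[2]),np.linalg.norm(P[0]-P[3]))
d=P[0]-P[1]+P[3]-P[2]; print("y axis dir deg",np.degrees(np.arctan2(d[1],d[0])))
# scene: top-front-left(168,222) top-front-right(555,178) top-back-right(515,105) top-back-left(140,160)
U=np.array([[168,222],[555,178],[515,108],[140,160]],float); px=(U+.5)/14-.5+[160,220]
P=plane("scene",px,.048); print("carton scene",P.round(4).tolist(),P.mean(0).round(4))
def hold(n,im,lo,hi,box,z,k=None):
    u0,v0,u1,v1=box; s=8
    c=cv2.resize(im[v0:v1,u0:u1],None,fx=s,fy=s,interpolation=cv2.INTER_LINEAR)
    m=cv2.inRange(cv2.cvtColor(c,cv2.COLOR_BGR2HSV),lo,hi)
    m=cv2.morphologyEx(m,cv2.MORPH_CLOSE,np.ones((15,15)))
    if k: m=cv2.morphologyEx(m,cv2.MORPH_OPEN,cv2.getStructuringElement(cv2.MORPH_ELLIPSE,(k,k)))
    cs,_=cv2.findContours(m,cv2.RETR_EXTERNAL,cv2.CHAIN_APPROX_NONE); cs=max(cs,key=cv2.contourArea)[:,0]
    Q=plane(n,(cs+.5)/s-.5+[u0,v0],z)
    (cx,cy),(w,h),an=cv2.minAreaRect((Q[:,:2]*1000).astype(np.float32)); 
    (ex,ey),(ea,eb),_=cv2.fitEllipse((Q[:,:2]*1000).astype(np.float32))
    print(n,"rect",np.round([cx,cy,w,h,an],1),"ell",np.round([ex,ey,ea,eb],1))
lo={'p':((150,80,30),(179,255,255)),'b':((105,90,30),(130,255,255)),'y':((20,80,30),(35,255,255)),'g':((45,60,20),(85,255,255))}
hold("top",a,*lo['p'],(220,140,250,172),.006,71)
hold("scene",b,*lo['p'],(195,190,228,210),.006,45)
hold("top",a,*lo['b'],(375,200,410,235),.006,81)
hold("top",a,*lo['y'],(110,185,150,228),.006,101)
hold("scene",b,*lo['y'],(118,225,155,252),.006,61)
hold("top",a,*lo['g'],(200,195,255,235),.006,101)
hold("scene",b,*lo['g'],(205,210,255,235),.006,41)
# objects
hold("top",a,(20,60,30),(35,255,255),(285,205,315,237),.064)
hold("top",a,(20,60,30),(35,255,255),(290,168,322,200),.064)
hold("top",a,(150,60,30),(179,255,255),(346,240,364,258),.052)
hold("top",a,(100,60,30),(130,255,255),(346,165,364,182),.062)
print(proj("top",[[.3888,-.2863,0],[.3888,-.2863,.052],[.6156,-.2809,0]]))
px=(np.array([[185,285],[200,310]])+.5)/16-.5+[162,150]; print("grey",plane("top",px,.05)[0],plane("top",px,.025)[1])
E
```

```text
carton [[0.4308, 0.3307, 0.048], [0.4183, 0.2465, 0.048], [0.3876, 0.251, 0.048], [0.3995, 0.3352, 0.048]] c [0.409  0.2909 0.048 ] L 0.0851275262436758 0.08511331681415527 W 0.031012980326068383 0.0316501667622665
y axis dir deg 81.70963471892594
carton scene [[0.4045, 0.3349, 0.048], [0.3875, 0.2533, 0.048], [0.4218, 0.2484, 0.048], [0.434, 0.3307, 0.048]] [0.412  0.2918 0.048 ]
top rect [675.5  89.8  52.7  50.9  47.1] ell [674.8  90.1  50.2  54.4]
scene rect [668.7  93.8  51.3  72.9  65.4] ell [670.3  91.2  52.1  72.6]
top rect [ 492.  -412.    55.4   55.2   63.8] ell [ 491.5 -412.4   54.8   56.6]
top rect [503.4 415.3  84.1  83.2  29.6] ell [502.8 415.6  83.4  84.8]
scene rect [501.6 415.6  96.   88.3  19. ] ell [499.9 417.1  83.2 103.4]
top rect [482.5 103.8 110.3  60.1  87.7] ell [483.3 103.2  63.1 122.2]
scene rect [477.1 105.6 115.4  80.6  87.1] ell [480.2 105.7  79.3 135.2]
top rect [ 467.  -117.3   61.7   61.5   61.4] ell [ 467.1 -117.5   61.2   61.9]
top rect [ 580.1 -135.3   62.4   62.2   46.4] ell [ 579.9 -135.3   61.8   62.3]
top rect [ 388.9 -286.4   16.4   16.4   34.8] ell [ 389.  -286.2   16.1   16.5]
top rect [ 615.8 -280.6   17.9   18.8   51.1] ell [ 615.8 -280.5   17.6   19.3]
[[350.68715265 247.69284238]
 [354.51085405 248.49044655]
 [349.6359273  176.01699328]]
grey [0.62053124 0.27360057 0.05      ] [0.6194004  0.27618683 0.025     ]
```

```bash
cat >> h.py <<'E'
def go(x,y,z,phi=-90.,frm=None):
    s=ctrl.get_state(); p=np.array(s["eef_pos"]) ; R0=Ro.from_quat(s["tcp_rot"])
    X=np.array([np.cos(np.radians(phi)),np.sin(np.radians(phi)),0]);Z=np.array([0,0,-1.]);Y=np.cross(Z,X)
    R1=Ro.from_matrix(np.c_[X,Y,Z]); d=R0.inv().apply(np.array([x,y,z])-p); r=(R0.inv()*R1).as_rotvec()
    print("t",round(s["time"],2),"p",p.round(4),"phi",np.degrees(np.arctan2(*R0.as_matrix()[[1,0],0])).round(2),"F",np.round(s["contact_force"],1),"op",round(s["opening"],3))
    print("xyz",(d).round(4),"dr",r.round(4),"deg",np.degrees(r).round(2))
E
python3 -c "
from h import *
go(.389,-.2863,.2,-90)"
```

```text
t 0.1 p [ 0.3036 -0.6022  0.23  ] phi -63.25 F [ 0.  -0.6  0. ] op 1.001
xyz [-0.2436 -0.2184  0.0306] dr [2.000e-04 2.200e-03 4.668e-01] deg [1.000e-02 1.300e-01 2.675e+01]
```

```bash
python3 -m jog '[{"grip":0,"xyz":[-0.01,-0.009,0],"dr":[0,0,0.02]},{"grip":0,"xyz":[-0.03,-0.027,0],"dr":[0,0,0.06]},{"grip":0,"xyz":[-0.055,-0.049,0],"dr":[0,0,0.11]},{"grip":0,"xyz":[-0.082,-0.073,0.004],"dr":[0,0,0.16]},{"grip":0,"xyz":[-0.109,-0.098,0.008],"dr":[0,0,0.22]},{"grip":0,"xyz":[-0.136,-0.122,0.012],"dr":[0,0,0.28]},{"grip":0,"xyz":[-0.163,-0.146,0.016],"dr":[0,0,0.34]},{"grip":0,"xyz":[-0.19,-0.17,0.02],"dr":[0,0,0.39]},{"grip":0,"xyz":[-0.212,-0.19,0.024],"dr":[0,0,0.43]},{"grip":0,"xyz":[-0.23,-0.206,0.028],"dr":[0,0,0.455]},{"grip":0,"xyz":[-0.24,-0.215,0.03],"dr":[0,0.002,0.467]},{"grip":0,"xyz":[-0.2436,-0.2184,0.031],"dr":[0,0.002,0.467]}]' 25; python3 -c "
from h import *
go(.389,-.2863,.05,-90)
im=ctrl.read_camera('scene'); cv2.imwrite('pics/s1.png',cv2.resize(im[:,:,::-1],(768,576)))"
```

```text
time: 1.1
eef_pos: [0.3892, -0.2844, 0.1993]
tcp_rot: [0.708, -0.706, -0.0, 0.0]
contact_force: [0.5, 0.4, -0.3]
opening: 0.997
t 1.1 p [ 0.3892 -0.2844  0.1993] phi -89.88 F [ 0.5  0.4 -0.3] op 0.997
xyz [1.800e-03 1.000e-04 1.493e-01] dr [ 0.0006 -0.0003  0.002 ] deg [ 0.03 -0.02  0.12]
```

View pics/s1.png

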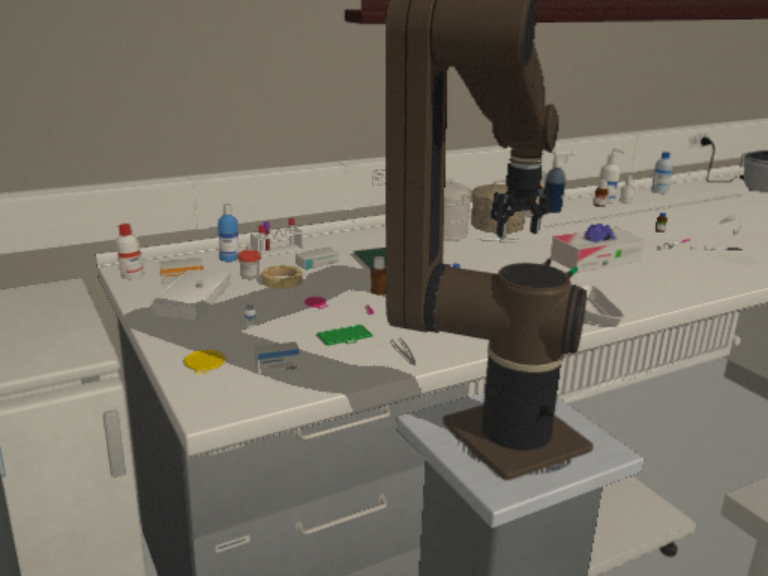

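```bash
python3 -m jog '[{"grip":0,"xyz":[0,0,0.01],"dr":[0,0,0]},{"grip":0,"xyz":[0,0,0.03],"dr":[0,0,0]},{"grip":0,"xyz":[0,0,0.055],"dr":[0,0,0]},{"grip":0,"xyz":[0,0,0.08],"dr":[0,0,0]},{"grip":0,"xyz":[0,0,0.1],"dr":[0,0,0]},{"grip":0,"xyz":[0,0,0.115],"dr":[0,0,0]},{"grip":0,"xyz":[0,0,0.12],"dr":[0,0,0]},{"grip":0,"xyz":[0,0,0.12],"dr":[0,0,0]}]' ; python3 -c "
from h import *
go(.389,-.2863,.009,-90)
im=ctrl.read_camera('top'); cv2.imwrite('pics/t1.png',cv2.resize(bright(im[200:290,300:420,::-1]),(780,585),interpolation=cv2.INTER_CUBIC))"
```

```text
time: 1.82
eef_pos: [0.388, -0.2872, 0.0783]
tcp_rot: [-0.707, 0.708, 0.001, -0.0]
contact_force: [0.4, 0.1, 0.3]
opening: 1.002
t 1.82 p [ 0.388  -0.2872  0.0783] phi -90.08 F [0.4 0.1 0.3] op 1.002
xyz [-0.0008 -0.0011  0.0693] dr [ 0.0023  0.0009 -0.0014] deg [ 0.13  0.05 -0.08]
```

View pics/t1.png

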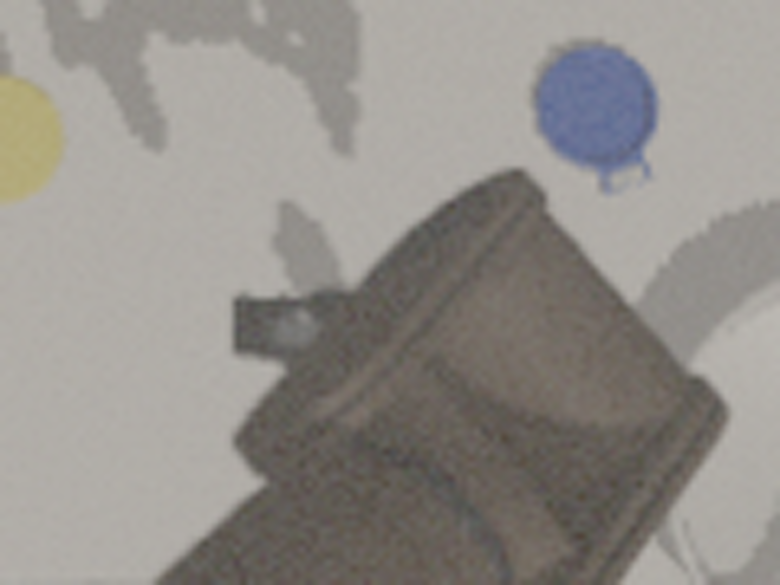

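```bash
python3 -m jog '[{"grip":0,"xyz":[-0.0005,-0.001,0.01],"dr":[0,0,0]},{"grip":0,"xyz":[-0.0005,-0.001,0.025],"dr":[0,0,0]},{"grip":0,"xyz":[-0.0005,-0.001,0.04],"dr":[0,0,0]},{"grip":0,"xyz":[-0.0005,-0.001,0.055],"dr":[0,0,0]},{"grip":0,"xyz":[-0.0005,-0.001,0.065],"dr":[0,0,0]},{"grip":0,"xyz":[-0.0005,-0.001,0.069],"dr":[0,0,0]},{"grip":0,"xyz":[-0.0005,-0.001,0.069],"dr":[0,0,0]}]' ; python3 -m jog '[{"grip":0.3,"xyz":[0,0,0],"dr":[0,0,0]},{"grip":0.5,"xyz":[0,0,0],"dr":[0,0,0]},{"grip":0.6,"xyz":[0,0,0],"dr":[0,0,0]},{"grip":0.7,"xyz":[0,0,0],"dr":[0,0,0]},{"grip":0.75,"xyz":[0,0,0],"dr":[0,0,0]},{"grip":0.8,"xyz":[0,0,0],"dr":[0,0,0]},{"grip":0.9,"xyz":[0,0,0],"dr":[0,0,0]},{"grip":1,"xyz":[0,0,0],"dr":[0,0,0]},{"grip":1,"xyz":[0,0,0],"dr":[0,0,0]},{"grip":1,"xyz":[0,0,0],"dr":[0,0,0]}]' 25
```

```text
time: 2.45
eef_pos: [0.3901, -0.2866, 0.0107]
tcp_rot: [-0.707, 0.707, -0.0, -0.0]
contact_force: [-0.5, 0.5, 0.4]
opening: 0.998
time: 3.28
eef_pos: [0.3907, -0.2872, 0.0119]
tcp_rot: [-0.707, 0.707, -0.001, -0.001]
contact_force: [-0.3, 1.6, 5.8]
opening: 0.281
```

```bash
python3 -m jog '[{"grip":1,"xyz":[0,0,-0.002],"dr":[0,0,0]},{"grip":1,"xyz":[0,0,-0.005],"dr":[0,0,0]},{"grip":1,"xyz":[0,0,-0.01],"dr":[0,0,0]},{"grip":1,"xyz":[0,0,-0.01],"dr":[0,0,0]}]' ; python3 -m jog '[{"grip":1,"xyz":[0,0,-0.01],"dr":[0,0,0]},{"grip":1,"xyz":[0,0,-0.03],"dr":[0,0,0]},{"grip":1,"xyz":[0,0,-0.06],"dr":[0,0,0]},{"grip":1,"xyz":[0,0,-0.09],"dr":[0,0,0]},{"grip":1,"xyz":[0,0,-0.12],"dr":[0,0,0]},{"grip":1,"xyz":[0,0,-0.15],"dr":[0,0,0]},{"grip":1,"xyz":[0,0,-0.17],"dr":[0,0,0]},{"grip":1,"xyz":[0,0,-0.18],"dr":[0,0,0]},{"grip":1,"xyz":[0,0,-0.18],"dr":[0,0,0]}]';python3 -c "
from h import *
go(.675,.09,.2,-90)
im=ctrl.read_camera('top'); cv2.imwrite('pics/t2.png',cv2.resize(bright(im[200:290,300:420,::-1]),(780,585),interpolation=cv2.INTER_CUBIC))
im=ctrl.read_camera('scene'); cv2.imwrite('pics/s2.png',cv2.resize(bright(im[90:200,280:420,::-1]),(780,613),interpolation=cv2.INTER_CUBIC)[:600])"
```

```text
time: 3.62
eef_pos: [0.3905, -0.287, 0.022]
tcp_rot: [-0.707, 0.707, -0.001, -0.001]
contact_force: [0.7, -0.1, -0.0]
opening: 0.277
time: 4.37
eef_pos: [0.3912, -0.2875, 0.2046]
tcp_rot: [-0.707, 0.707, -0.004, -0.001]
contact_force: [0.4, 0.5, -0.3]
opening: 0.281
t 4.37 p [ 0.3912 -0.2875  0.2046] phi -90.01 F [ 0.4  0.5 -0.3] op 0.281
xyz [-0.3776 -0.2837  0.0035] dr [-0.0045 -0.0065 -0.0001] deg [-0.26 -0.37 -0.  ]
```

View pics/s2.png

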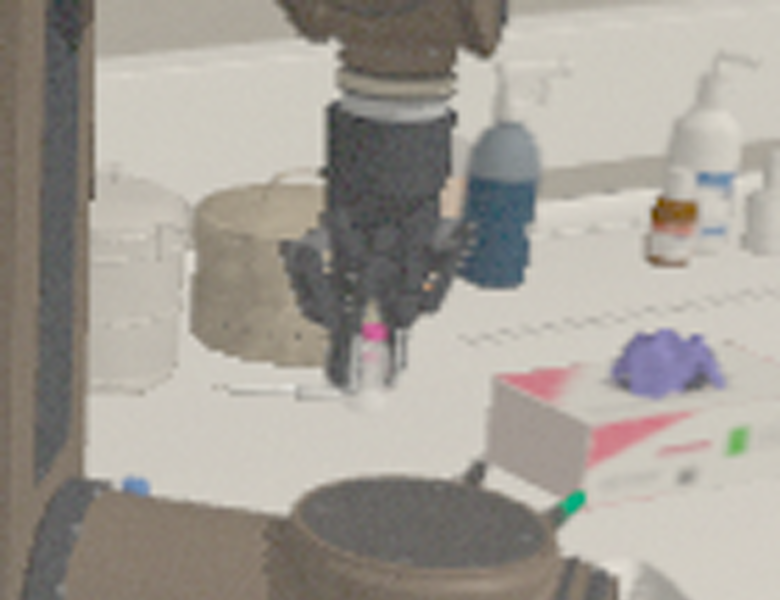

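```bash
python3 -m jog '[{"grip":1,"xyz":[-0.008,-0.006,0],"dr":[0,0,0]},{"grip":1,"xyz":[-0.024,-0.018,0],"dr":[0,0,0]},{"grip":1,"xyz":[-0.044,-0.033,0],"dr":[0,0,0]},{"grip":1,"xyz":[-0.068,-0.051,0],"dr":[-0.001,-0.001,0]},{"grip":1,"xyz":[-0.092,-0.069,0],"dr":[-0.001,-0.002,0]},{"grip":1,"xyz":[-0.116,-0.087,0],"dr":[-0.002,-0.003,0]},{"grip":1,"xyz":[-0.14,-0.105,0],"dr":[-0.002,-0.003,0]},{"grip":1,"xyz":[-0.164,-0.123,0],"dr":[-0.003,-0.004,0]},{"grip":1,"xyz":[-0.188,-0.141,0],"dr":[-0.003,-0.004,0]},{"grip":1,"xyz":[-0.212,-0.159,0],"dr":[-0.003,-0.004,0]},{"grip":1,"xyz":[-0.236,-0.177,0],"dr":[-0.003,-0.004,0]},{"grip":1,"xyz":[-0.26,-0.195,0],"dr":[-0.003,-0.004,0]}]'
python3 -m jog '[{"grip":1,"xyz":[-0.024,-0.018,0],"dr":[0,0,0]},{"grip":1,"xyz":[-0.048,-0.036,0],"dr":[0,0,0]},{"grip":1,"xyz":[-0.07,-0.052,0],"dr":[0,0,0]},{"grip":1,"xyz":[-0.09,-0.067,0],"dr":[0,0,0]},{"grip":1,"xyz":[-0.106,-0.08,0],"dr":[0,0,0]},{"grip":1,"xyz":[-0.114,-0.086,0],"dr":[0,0,0]},{"grip":1,"xyz":[-0.118,-0.089,0],"dr":[0,0,0]},{"grip":1,"xyz":[-0.118,-0.089,0],"dr":[0,0,0]}]'
python3 -c "
from h import *
go(.675,.09,.015,-90)
"
```

```text
time: 5.47
eef_pos: [0.5848, -0.024, 0.1981]
tcp_rot: [0.707, -0.707, -0.004, 0.001]
contact_force: [0.4, -0.6, -0.4]
opening: 0.278
time: 6.13
eef_pos: [0.6737, 0.0923, 0.1991]
tcp_rot: [0.707, -0.707, -0.003, 0.001]
contact_force: [-0.2, -0.6, 0.3]
opening: 0.282
t 6.13 p [0.6737 0.0923 0.1991] phi -89.95 F [-0.2 -0.6  0.3] op 0.282
xyz [ 0.0027 -0.0023  0.1841] dr [0.0055 0.0021 0.0008] deg [0.31 0.12 0.05]
```

```bash
python3 -m jog '[{"grip":1,"xyz":[0,0,0.01],"dr":[0.001,0,0]},{"grip":1,"xyz":[0.001,-0.001,0.03],"dr":[0.002,0.001,0]},{"grip":1,"xyz":[0.002,-0.001,0.055],"dr":[0.003,0.001,0]},{"grip":1,"xyz":[0.002,-0.001,0.08],"dr":[0.004,0.001,0]},{"grip":1,"xyz":[0.002,-0.001,0.105],"dr":[0.004,0.001,0]},{"grip":1,"xyz":[0.002,-0.001,0.13],"dr":[0.004,0.001,0]},{"grip":1,"xyz":[0.002,-0.001,0.15],"dr":[0.004,0.001,0]},{"grip":1,"xyz":[0.002,-0.001,0.16],"dr":[0.004,0.001,0]},{"grip":1,"xyz":[0.002,-0.001,0.16],"dr":[0.004,0.001,0]}]'
python3 -c "
from h import *
im=ctrl.read_camera('scene'); cv2.imwrite('pics/s3.png',cv2.resize(bright(im[130:230,160:300,::-1]),(784,560),interpolation=cv2.INTER_CUBIC))
im=ctrl.read_camera('top'); cv2.imwrite('pics/t3.png',cv2.resize(bright(im[120:210,180:300,::-1]),(780,585),interpolation=cv2.INTER_CUBIC))
go(.675,.09,.015,-90)
"
```

```text
time: 6.88
eef_pos: [0.6718, 0.0888, 0.0369]
tcp_rot: [-0.707, 0.708, 0.002, -0.002]
contact_force: [-0.2, 0.2, -0.7]
opening: 0.279
t 6.98 p [0.6749 0.0892 0.0412] phi -90.06 F [1.2 0.3 0.2] op 0.28
xyz [-0.0008 -0.0001  0.0262] dr [-0.0016  0.001  -0.0011] deg [-0.09  0.06 -0.06]
```

View pics/s3.png

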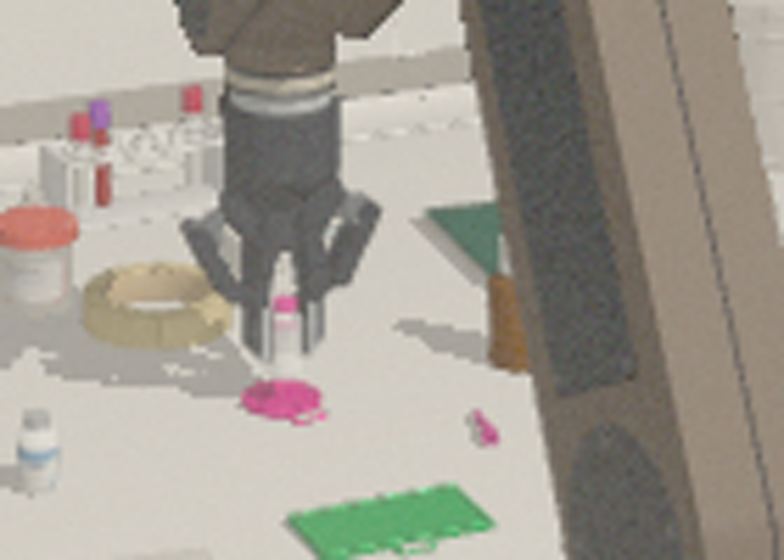

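View pics/t3.png

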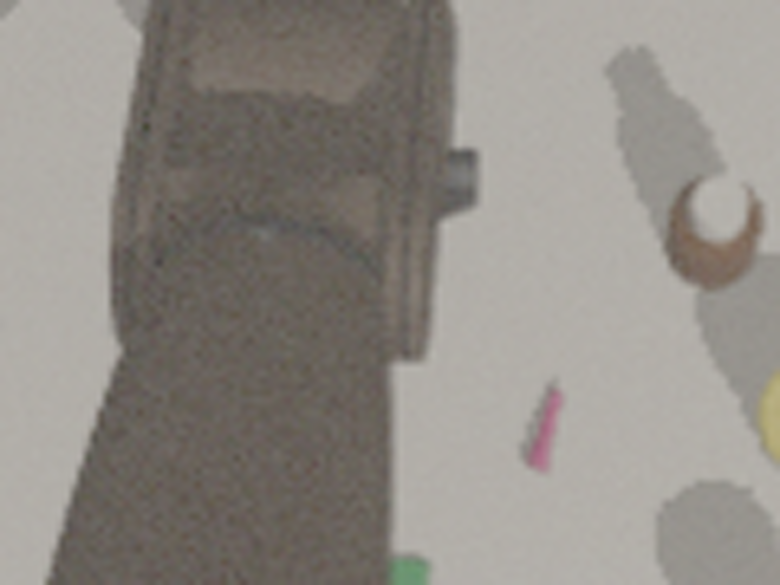

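```bash
python3 -m jog '[{"grip":1,"xyz":[0,0,0.005],"dr":[0,0,0]},{"grip":1,"xyz":[0,0,0.012],"dr":[0,0,0]},{"grip":1,"xyz":[0,0,0.017],"dr":[0,0,0]},{"grip":1,"xyz":[0,0,0.019],"dr":[0,0,0]},{"grip":1,"xyz":[0,0,0.019],"dr":[0,0,0]},{"grip":1,"xyz":[0,0,0.019],"dr":[0,0,0]}]'
python3 -m jog '[{"grip":1,"xyz":[0,0,0.001],"dr":[0,0,0]},{"grip":1,"xyz":[0,0,0.002],"dr":[0,0,0]},{"grip":1,"xyz":[0,0,0.003],"dr":[0,0,0]},{"grip":1,"xyz":[0,0,0.003],"dr":[0,0,0]}]'
```

```text
time: 7.48
eef_pos: [0.6748, 0.0899, 0.0218]
tcp_rot: [-0.707, 0.707, -0.0, 0.001]
contact_force: [1.0, -0.0, -1.4]
opening: 0.28
time: 7.82
eef_pos: [0.6748, 0.0899, 0.0188]
tcp_rot: [-0.707, 0.707, -0.0, 0.001]
contact_force: [0.1, -0.5, -0.5]
opening: 0.283
```

```bash
python3 -m jog '[{"grip":1,"xyz":[0,0,0.001],"dr":[0,0,0]},{"grip":1,"xyz":[0,0,0.002],"dr":[0,0,0]},{"grip":1,"xyz":[0,0,0.002],"dr":[0,0,0]},{"grip":1,"xyz":[0,0,0.002],"dr":[0,0,0]}]'
python3 -m jog '[{"grip":1,"xyz":[0,0,0.001],"dr":[0,0,0]},{"grip":1,"xyz":[0,0,0.001],"dr":[0,0,0]},{"grip":1,"xyz":[0,0,0.001],"dr":[0,0,0]}]'
```

```text
time: 8.15
eef_pos: [0.6748, 0.0899, 0.0168]
tcp_rot: [-0.707, 0.707, -0.0, 0.001]
contact_force: [0.4, 0.9, -0.6]
opening: 0.278
time: 8.4
eef_pos: [0.6748, 0.0899, 0.0158]
tcp_rot: [-0.707, 0.707, -0.0, 0.001]
contact_force: [0.2, 0.7, -0.4]
opening: 0.281
```

```bash
python3 -m jog '[{"grip":1,"xyz":[0,0,0.001],"dr":[0,0,0]},{"grip":1,"xyz":[0,0,0.001],"dr":[0,0,0]},{"grip":1,"xyz":[0,0,0.001],"dr":[0,0,0]}]'
python3 -m jog '[{"grip":1,"xyz":[0,0,0.001],"dr":[0,0,0]},{"grip":1,"xyz":[0,0,0.001],"dr":[0,0,0]},{"grip":1,"xyz":[0,0,0.001],"dr":[0,0,0]}]'
```

```text
time: 8.65
eef_pos: [0.6751, 0.0898, 0.0151]
tcp_rot: [-0.707, 0.707, -0.0, 0.001]
contact_force: [-0.3, 0.3, 0.6]
opening: 0.281
time: 8.9
eef_pos: [0.6752, 0.0899, 0.015]
tcp_rot: [-0.707, 0.707, -0.0, 0.001]
contact_force: [-2.6, 0.2, 5.3]
opening: 0.28
```

```bash
python3 -m jog '[{"grip":0.71,"xyz":[0,0,-0.001],"dr":[0,0,0]},{"grip":0.68,"xyz":[0,0,-0.001],"dr":[0,0,0]},{"grip":0.64,"xyz":[0,0,-0.001],"dr":[0,0,0]},{"grip":0.58,"xyz":[0,0,-0.001],"dr":[0,0,0]},{"grip":0.5,"xyz":[0,0,-0.001],"dr":[0,0,0]},{"grip":0.4,"xyz":[0,0,-0.001],"dr":[0,0,0]},{"grip":0.3,"xyz":[0,0,-0.001],"dr":[0,0,0]},{"grip":0.3,"xyz":[0,0,-0.001],"dr":[0,0,0]}]'
python3 -m jog '[{"grip":0.3,"xyz":[0,0,-0.005],"dr":[0,0,0]},{"grip":0.3,"xyz":[0,0,-0.015],"dr":[0,0,0]},{"grip":0.3,"xyz":[0,0,-0.03],"dr":[0,0,0]},{"grip":0.2,"xyz":[0,0,-0.05],"dr":[0,0,0]},{"grip":0.1,"xyz":[0,0,-0.075],"dr":[0,0,0]},{"grip":0,"xyz":[0,0,-0.105],"dr":[0,0,0]},{"grip":0,"xyz":[0,0,-0.135],"dr":[0,0,0]},{"grip":0,"xyz":[0,0,-0.16],"dr":[0,0,0]},{"grip":0,"xyz":[0,0,-0.175],"dr":[0,0,0]},{"grip":0,"xyz":[0,0,-0.18],"dr":[0,0,0]}]'
python3 -c "
from h import *
im=ctrl.read_camera('scene'); cv2.imwrite('pics/s4.png',cv2.resize(bright(im[130:230,160:300,::-1]),(784,560),interpolation=cv2.INTER_CUBIC))
go(.6158,-.2805,.2,-90)
"
```

```text
time: 9.57
eef_pos: [0.6749, 0.0899, 0.0148]
tcp_rot: [-0.707, 0.707, -0.0, 0.001]
contact_force: [0.3, -0.2, 1.0]
opening: 0.701
time: 10.4
eef_pos: [0.6767, 0.0897, 0.2008]
tcp_rot: [-0.707, 0.707, -0.003, 0.004]
contact_force: [0.7, 0.2, 0.6]
opening: 0.999
t 10.45 p [0.6762 0.0897 0.1994] phi -90.01 F [ 0.2 -0.5  0.2] op 0.998
xyz [ 0.3702  0.0603 -0.0014] dr [-0.008   0.001  -0.0001] deg [-0.46  0.06 -0.01]
```

View pics/s4.png

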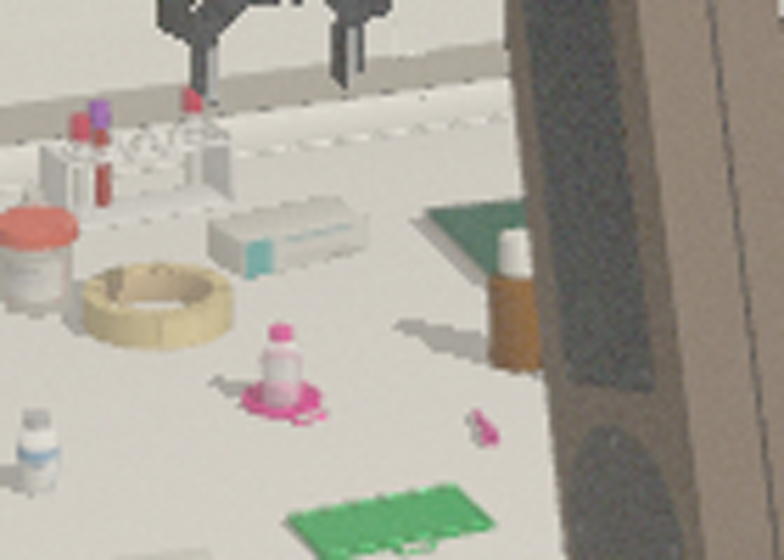

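```bash
python3 -m jog '[{"grip":0,"xyz":[0.01,0.002,0],"dr":[0,0,0]},{"grip":0,"xyz":[0.03,0.005,0],"dr":[-0.001,0,0]},{"grip":0,"xyz":[0.06,0.01,0],"dr":[-0.002,0,0]},{"grip":0,"xyz":[0.095,0.016,0],"dr":[-0.003,0,0]},{"grip":0,"xyz":[0.13,0.022,0],"dr":[-0.004,0,0]},{"grip":0,"xyz":[0.165,0.027,0],"dr":[-0.005,0,0]},{"grip":0,"xyz":[0.2,0.033,0],"dr":[-0.005,0,0]},{"grip":0,"xyz":[0.235,0.039,0],"dr":[-0.005,0,0]},{"grip":0,"xyz":[0.27,0.044,0],"dr":[-0.005,0,0]},{"grip":0,"xyz":[0.305,0.05,0],"dr":[-0.005,0,0]},{"grip":0,"xyz":[0.335,0.055,0],"dr":[-0.005,0,0]},{"grip":0,"xyz":[0.355,0.058,0],"dr":[-0.005,0,0]}]'
python3 -m jog '[{"grip":0,"xyz":[0.01,0.001,0],"dr":[0,0,0]},{"grip":0,"xyz":[0.015,0.002,0],"dr":[0,0,0]},{"grip":0,"xyz":[0.015,0.002,0],"dr":[0,0,0]},{"grip":0,"xyz":[0.015,0.002,0],"dr":[0,0,0]}]'
python3 -c "
from h import *
im=ctrl.read_camera('scene'); cv2.imwrite('pics/s5.png',cv2.resize(im[:,:,::-1],(768,576)))
cv2.imwrite('pics/s5_raw.png',im[:,:,::-1])
go(.6158,-.2805,.2,-90)
"
```

```text
time: 11.45
eef_pos: [0.6139, -0.2683, 0.1911]
tcp_rot: [-0.706, 0.708, 0.004, -0.002]
contact_force: [-0.1, 1.0, -0.1]
opening: 1.002
time: 11.78
eef_pos: [0.6143, -0.2793, 0.1934]
tcp_rot: [0.707, -0.707, -0.003, 0.001]
contact_force: [-0.1, 0.5, -0.0]
opening: 0.998
t 11.83 p [ 0.6146 -0.2789  0.1938] phi -89.94 F [-0.3  0.1  0.3] op 1.0
xyz [ 0.0016 -0.0012 -0.0062] dr [0.0045 0.0022 0.0011] deg [0.26 0.12 0.06]
```

View pics/s5.png

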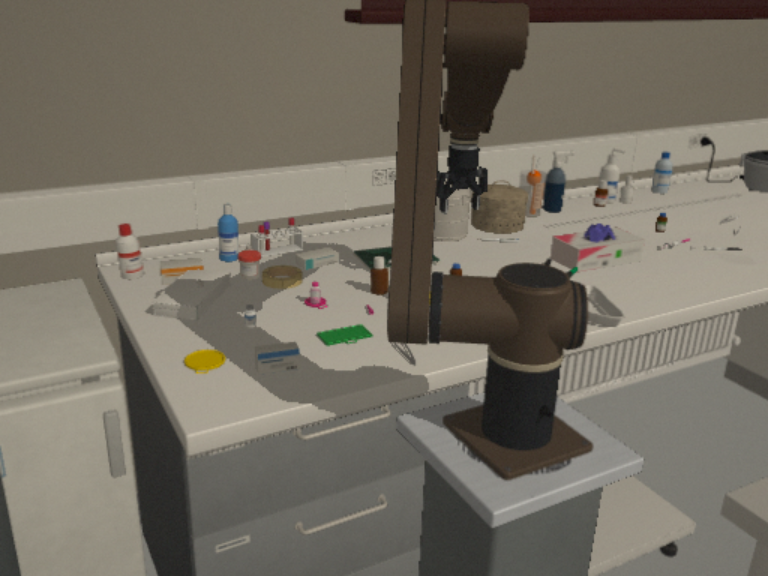

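```bash
python3 - <<'E'
from h import *
b=cv2.imread("pics/s5_raw.png"); m=np.zeros(b.shape[:2],np.uint8); m[170:192,292:316]=cv2.inRange(cv2.cvtColor(b,cv2.COLOR_BGR2HSV),(95,90,30),(130,255,255))[170:192,292:316]
v,u=np.nonzero(m); print(len(u),u.min(),u.max(),v.min(),v.max(),plane("scene",[[u.mean(),v.mean()]],.0575), proj("scene",[.6158,-.2805,.0575]))
a=cv2.imread("pics/top0_raw.png"); cv2.imwrite("pics/dish.png",cv2.resize(cv2.normalize(a[140:195,330:375],None,0,255,cv2.NORM_MINMAX),None,fx=10,fy=10,interpolation=cv2.INTER_CUBIC))
E
```

```text
14 302 306 176 178 [[ 0.61939481 -0.28235659  0.0575    ]] [[303.9763598  177.45181153]]
```

View pics/dish.png

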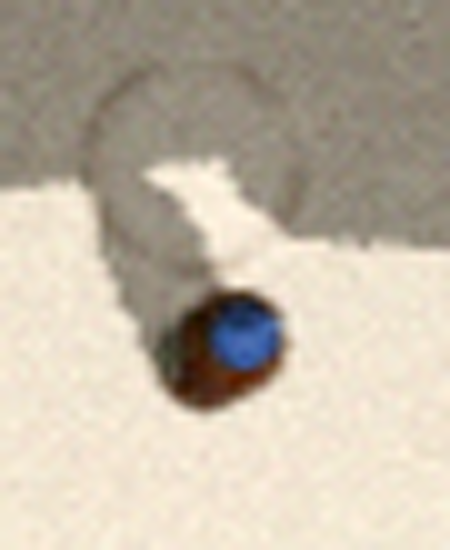

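```bash
python3 -m jog '[{"grip":0,"xyz":[0,0,0.01],"dr":[0.001,0.001,0]},{"grip":0,"xyz":[0.001,-0.001,0.03],"dr":[0.002,0.001,0]},{"grip":0,"xyz":[0.002,-0.001,0.055],"dr":[0.003,0.002,0]},{"grip":0,"xyz":[0.002,-0.001,0.08],"dr":[0.004,0.002,0]},{"grip":0,"xyz":[0.002,-0.001,0.095],"dr":[0.004,0.002,0]},{"grip":0,"xyz":[0.002,-0.001,0.105],"dr":[0.004,0.002,0]},{"grip":0,"xyz":[0.002,-0.001,0.105],"dr":[0.004,0.002,0]},{"grip":0,"xyz":[0.002,-0.001,0.105],"dr":[0.004,0.002,0]}]'
python3 -c "
from h import *
im=ctrl.read_camera('top'); cv2.imwrite('pics/t5.png',cv2.resize(bright(im[130:220,300:420,::-1]),(780,585),interpolation=cv2.INTER_CUBIC))
go(.616,-.281,.014,-90)
"
```

```text
time: 12.5
eef_pos: [0.6155, -0.2818, 0.0895]
tcp_rot: [0.707, -0.707, 0.0, 0.0]
contact_force: [-0.4, -0.9, 0.6]
opening: 0.997
t 12.55 p [ 0.6161 -0.2824  0.0907] phi -89.99 F [0.4 0.6 0.6] op 1.0
xyz [-0.0016  0.0003  0.0767] dr [-0.0022 -0.0021  0.0002] deg [-0.13 -0.12  0.01]
```

View pics/t5.png

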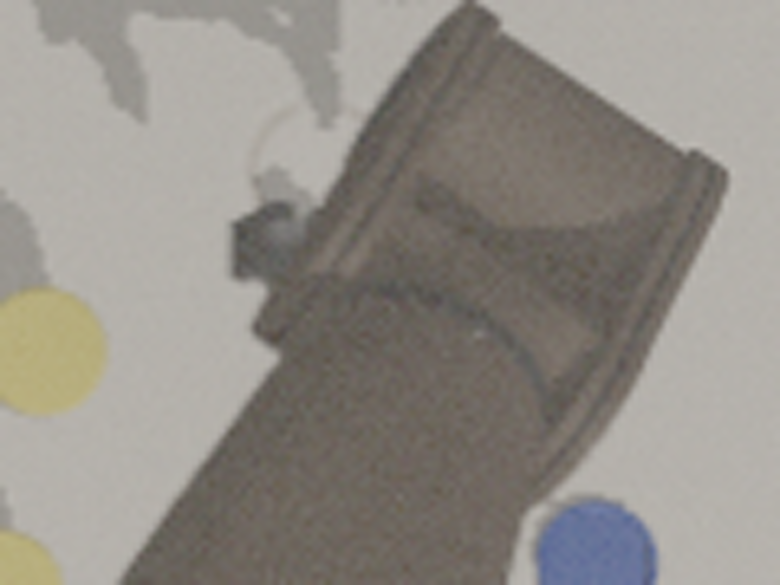

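```bash
python3 -m jog '[{"grip":0,"xyz":[-0.001,0,0.01],"dr":[0,0,0]},{"grip":0,"xyz":[-0.001,0,0.025],"dr":[0,0,0]},{"grip":0,"xyz":[-0.001,0,0.04],"dr":[0,0,0]},{"grip":0,"xyz":[-0.001,0,0.055],"dr":[0,0,0]},{"grip":0,"xyz":[-0.001,0,0.067],"dr":[0,0,0]},{"grip":0,"xyz":[-0.001,0,0.075],"dr":[0,0,0]},{"grip":0,"xyz":[-0.001,0,0.075],"dr":[0,0,0]},{"grip":0,"xyz":[-0.001,0,0.075],"dr":[0,0,0]}]'
python3 -m jog '[{"grip":0.3,"xyz":[0,0,0],"dr":[0,0,0]},{"grip":0.45,"xyz":[0,0,0],"dr":[0,0,0]},{"grip":0.55,"xyz":[0,0,0],"dr":[0,0,0]},{"grip":0.6,"xyz":[0,0,0],"dr":[0,0,0]},{"grip":0.65,"xyz":[0,0,0],"dr":[0,0,0]},{"grip":0.7,"xyz":[0,0,0],"dr":[0,0,0]},{"grip":0.8,"xyz":[0,0,0],"dr":[0,0,0]},{"grip":0.9,"xyz":[0,0,0],"dr":[0,0,0]},{"grip":1,"xyz":[0,0,0],"dr":[0,0,0]},{"grip":1,"xyz":[0,0,0],"dr":[0,0,0]}]' 25
```

```text
time: 13.22
eef_pos: [0.6148, -0.281, 0.0133]
tcp_rot: [-0.707, 0.707, 0.0, -0.0]
contact_force: [-0.0, 0.3, 0.1]
opening: 0.999
time: 14.05
eef_pos: [0.6157, -0.2816, 0.0153]
tcp_rot: [-0.707, 0.707, -0.001, -0.0]
contact_force: [-0.3, 0.8, 5.3]
opening: 0.368
```

```bash
python3 -m jog '[{"grip":1,"xyz":[0,0,-0.003],"dr":[0,0,0]},{"grip":1,"xyz":[0,0,-0.01],"dr":[0,0,0]},{"grip":1,"xyz":[0,0,-0.025],"dr":[0,0,0]},{"grip":1,"xyz":[0,0,-0.045],"dr":[0,0,0]},{"grip":1,"xyz":[0,0,-0.07],"dr":[0,0,0]},{"grip":1,"xyz":[0,0,-0.095],"dr":[0,0,0]},{"grip":1,"xyz":[0,0,-0.115],"dr":[0,0,0]},{"grip":1,"xyz":[0,0,-0.13],"dr":[0,0,0]},{"grip":1,"xyz":[0,0,-0.135],"dr":[0,0,0]},{"grip":1,"xyz":[0,0,-0.135],"dr":[0,0,0]}]'
python3 -c "
from h import *
im=ctrl.read_camera('scene'); cv2.imwrite('pics/s6.png',cv2.resize(bright(im[90:200,260:400,::-1]),(780,613),interpolation=cv2.INTER_CUBIC)[:600])
go(.492,-.412,.15,-90)
"
```

```text
time: 14.88
eef_pos: [0.616, -0.2816, 0.1518]
tcp_rot: [-0.707, 0.707, -0.002, 0.0]
contact_force: [0.3, 0.3, -0.5]
opening: 0.364
t 14.93 p [ 0.6151 -0.2811  0.1497] phi -90.01 F [-1.2  0.2 -1.3] op 0.365
xyz [ 0.1309  0.1231 -0.0002] dr [-0.0009 -0.0012 -0.0002] deg [-0.05 -0.07 -0.01]
```

View pics/s6.png

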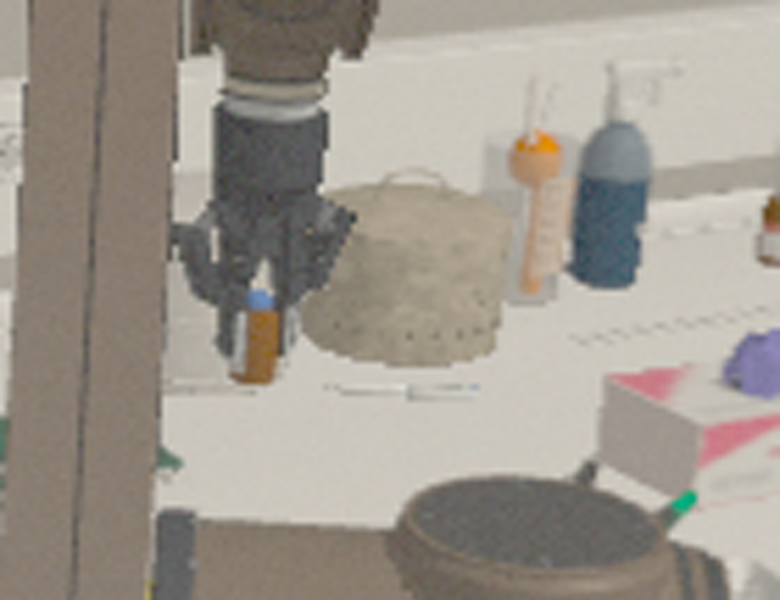

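```bash
python3 -m jog '[{"grip":1,"xyz":[0.006,0.006,0],"dr":[0,0,0]},{"grip":1,"xyz":[0.018,0.017,0],"dr":[0,0,0]},{"grip":1,"xyz":[0.034,0.032,0],"dr":[0,0,0]},{"grip":1,"xyz":[0.052,0.049,0],"dr":[0,0,0]},{"grip":1,"xyz":[0.07,0.066,0],"dr":[0,0,0]},{"grip":1,"xyz":[0.088,0.083,0],"dr":[0,0,0]},{"grip":1,"xyz":[0.106,0.1,0],"dr":[0,0,0]},{"grip":1,"xyz":[0.12,0.113,0],"dr":[0,0,0]},{"grip":1,"xyz":[0.128,0.12,0],"dr":[0,0,0]},{"grip":1,"xyz":[0.131,0.123,0],"dr":[0,0,0]},{"grip":1,"xyz":[0.131,0.123,0],"dr":[0,0,0]}]'
python3 -m jog '[{"grip":1,"xyz":[0,0,0.01],"dr":[0,0,0]},{"grip":1,"xyz":[0,0,0.03],"dr":[0,0,0]},{"grip":1,"xyz":[0,0,0.05],"dr":[0,0,0]},{"grip":1,"xyz":[0,0,0.07],"dr":[0,0,0]},{"grip":1,"xyz":[0,0,0.085],"dr":[0,0,0]},{"grip":1,"xyz":[0,0,0.095],"dr":[0,0,0]},{"grip":1,"xyz":[0,0,0.095],"dr":[0,0,0]},{"grip":1,"xyz":[0,0,0.095],"dr":[0,0,0]}]'
python3 -c "
from h import *
im=ctrl.read_camera('top'); cv2.imwrite('pics/t6.png',cv2.resize(bright(im[160:265,330:470,::-1]),(784,588),interpolation=cv2.INTER_CUBIC))
im=ctrl.read_camera('scene'); cv2.imwrite('pics/s6b.png',cv2.resize(bright(im[90:200,260:400,::-1]),(780,613),interpolation=cv2.INTER_CUBIC)[:600])
go(.492,-.412,.0182,-90)
"
```

```text
time: 15.85
eef_pos: [0.4909, -0.4127, 0.1486]
tcp_rot: [-0.706, 0.708, 0.0, -0.0]
contact_force: [0.8, 0.0, -0.1]
opening: 0.367
time: 16.52
eef_pos: [0.4924, -0.4117, 0.054]
tcp_rot: [0.707, -0.707, -0.0, 0.0]
contact_force: [1.1, 0.6, 0.5]
opening: 0.365
t 16.62 p [ 0.4931 -0.4129  0.0559] phi -89.99 F [ 1.2 -0.1  0.3] op 0.367
xyz [-0.001   0.0012  0.0377] dr [-0.0021 -0.0028  0.0001] deg [-0.12 -0.16  0.01]
```

View pics/t6.png

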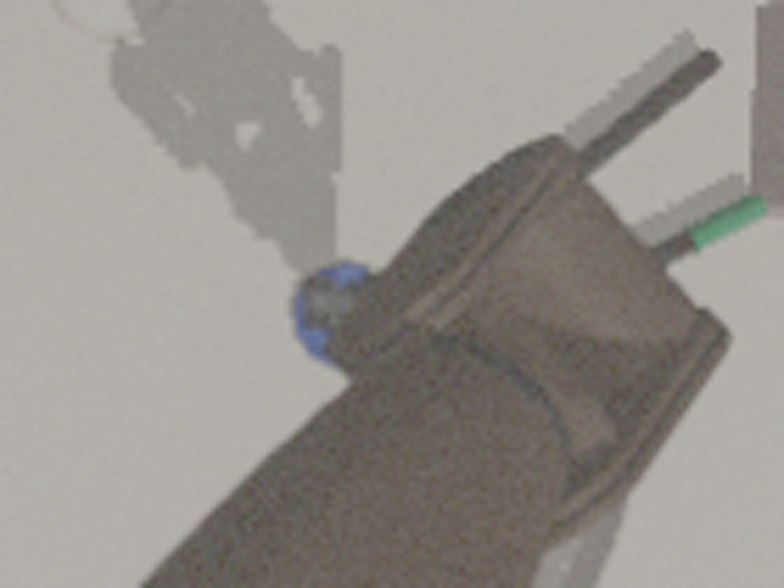

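View pics/s6b.png

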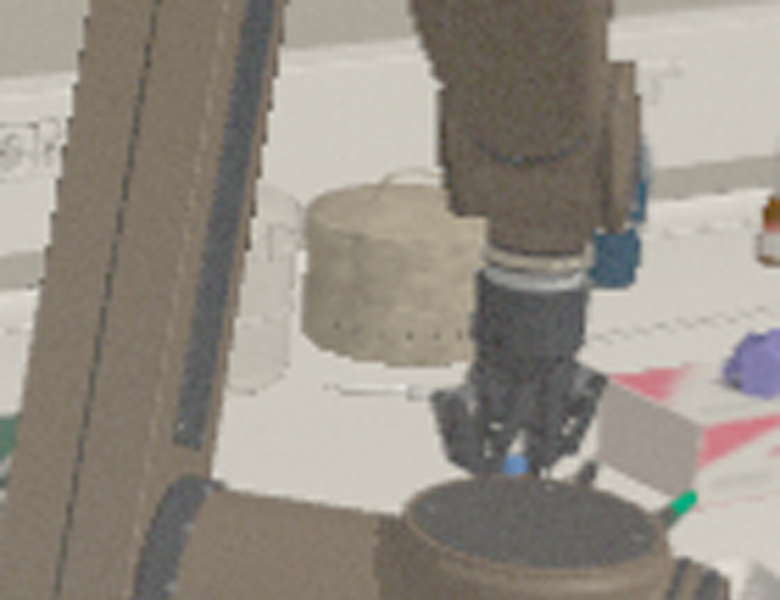

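```bash
python3 -m jog '[{"grip":1,"xyz":[0,0,0.008],"dr":[0,0,0]},{"grip":1,"xyz":[0,0,0.018],"dr":[0,0,0]},{"grip":1,"xyz":[0,0,0.027],"dr":[0,0,0]},{"grip":1,"xyz":[0,0,0.032],"dr":[0,0,0]},{"grip":1,"xyz":[0,0,0.032],"dr":[0,0,0]},{"grip":1,"xyz":[0,0,0.032],"dr":[0,0,0]},{"grip":1,"xyz":[0,0,0.032],"dr":[0,0,0]}]'
python3 -m jog '[{"grip":1,"xyz":[0,0,0.001],"dr":[0,0,0]},{"grip":1,"xyz":[0,0,0.002],"dr":[0,0,0]},{"grip":1,"xyz":[0,0,0.002],"dr":[0,0,0]},{"grip":1,"xyz":[0,0,0.002],"dr":[0,0,0]}]'
```

```text
time: 17.2
eef_pos: [0.4923, -0.4124, 0.0226]
tcp_rot: [-0.707, 0.707, -0.001, -0.0]
contact_force: [0.4, -0.2, -0.1]
opening: 0.366
time: 17.53
eef_pos: [0.4923, -0.4123, 0.0207]
tcp_rot: [-0.707, 0.707, -0.001, -0.0]
contact_force: [0.4, 0.2, -0.4]
opening: 0.368
```

```bash
python3 -m jog '[{"grip":1,"xyz":[0,0,0.001],"dr":[0,0,0]},{"grip":1,"xyz":[0,0,0.002],"dr":[0,0,0]},{"grip":1,"xyz":[0,0,0.002],"dr":[0,0,0]},{"grip":1,"xyz":[0,0,0.002],"dr":[0,0,0]}]'
python3 -m jog '[{"grip":1,"xyz":[0,0,0.001],"dr":[0,0,0]},{"grip":1,"xyz":[0,0,0.001],"dr":[0,0,0]},{"grip":1,"xyz":[0,0,0.001],"dr":[0,0,0]}]'
```

```text
time: 17.87
eef_pos: [0.4922, -0.4122, 0.0184]
tcp_rot: [-0.707, 0.707, -0.0, -0.0]
contact_force: [-0.9, -0.1, 0.9]
opening: 0.366
time: 18.12
eef_pos: [0.4923, -0.4123, 0.0183]
tcp_rot: [-0.707, 0.707, -0.0, -0.0]
contact_force: [-2.0, 0.9, 3.8]
opening: 0.363
```

```bash
python3 -m jog '[{"grip":0.62,"xyz":[0,0,-0.001],"dr":[0,0,0]},{"grip":0.6,"xyz":[0,0,-0.001],"dr":[0,0,0]},{"grip":0.56,"xyz":[0,0,-0.001],"dr":[0,0,0]},{"grip":0.5,"xyz":[0,0,-0.001],"dr":[0,0,0]},{"grip":0.4,"xyz":[0,0,-0.001],"dr":[0,0,0]},{"grip":0.3,"xyz":[0,0,-0.001],"dr":[0,0,0]},{"grip":0.2,"xyz":[0,0,-0.001],"dr":[0,0,0]},{"grip":0.2,"xyz":[0,0,-0.001],"dr":[0,0,0]}]'
python3 -m jog '[{"grip":0.2,"xyz":[0,0,-0.005],"dr":[0,0,0]},{"grip":0.2,"xyz":[0,0,-0.015],"dr":[0,0,0]},{"grip":0.2,"xyz":[0,0,-0.03],"dr":[0,0,0]},{"grip":0.2,"xyz":[0,0,-0.05],"dr":[0,0,0]},{"grip":0.1,"xyz":[0,0,-0.075],"dr":[0,0,0]},{"grip":0,"xyz":[0,0,-0.105],"dr":[0,0,0]},{"grip":0,"xyz":[0,0,-0.135],"dr":[0,0,0]},{"grip":0,"xyz":[0,0,-0.155],"dr":[0,0,0]},{"grip":0,"xyz":[0,0,-0.165],"dr":[0,0,0]},{"grip":0,"xyz":[0,0,-0.165],"dr":[0,0,0]}]'
python3 -c "
from h import *
im=ctrl.read_camera('top'); cv2.imwrite('pics/t7.png',cv2.resize(bright(im[160:265,330:470,::-1]),(784,588),interpolation=cv2.INTER_CUBIC))
go(.467,-.1175,.16,-90)
"
```

```text
time: 18.78
eef_pos: [0.4922, -0.4122, 0.0184]
tcp_rot: [-0.707, 0.707, -0.0, -0.0]
contact_force: [0.3, 0.1, -1.4]
opening: 0.8
time: 19.62
eef_pos: [0.4936, -0.4136, 0.1887]
tcp_rot: [-0.707, 0.707, -0.005, -0.0]
contact_force: [0.6, 0.1, 0.7]
opening: 1.003
t 19.67 p [ 0.4927 -0.4127  0.1858] phi -90.01 F [-0.9  0.4 -0.2] op 1.0
xyz [-0.2953  0.0258  0.0246] dr [-0.003  -0.0039 -0.0002] deg [-0.17 -0.22 -0.01]
```

View pics/t7.png

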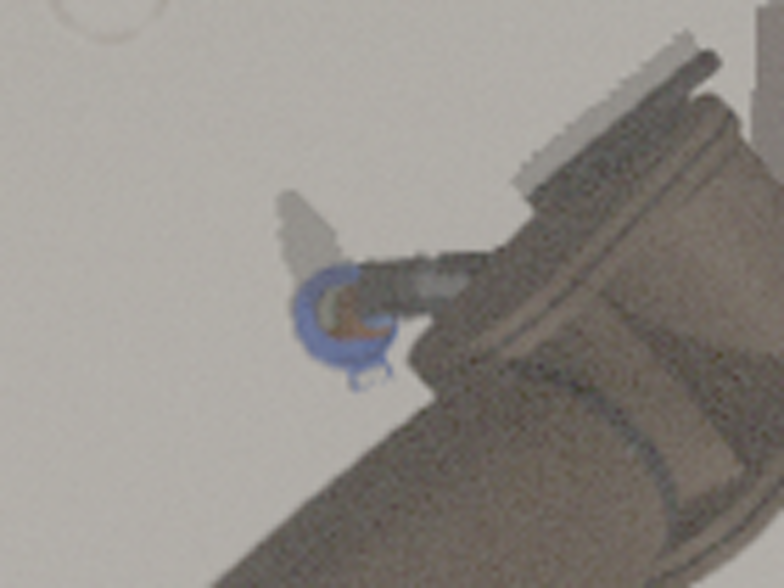

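```bash
python3 -m jog '[{"grip":0,"xyz":[-0.01,0.001,0],"dr":[0,0,0]},{"grip":0,"xyz":[-0.03,0.003,0],"dr":[0,0,0]},{"grip":0,"xyz":[-0.055,0.005,0],"dr":[0,0,0]},{"grip":0,"xyz":[-0.085,0.007,0],"dr":[0,0,0]},{"grip":0,"xyz":[-0.115,0.01,0],"dr":[0,0,0]},{"grip":0,"xyz":[-0.145,0.013,0],"dr":[0,0,0]},{"grip":0,"xyz":[-0.175,0.015,0],"dr":[0,0,0]},{"grip":0,"xyz":[-0.205,0.018,0.004],"dr":[0,0,0]},{"grip":0,"xyz":[-0.235,0.021,0.01],"dr":[0,0,0]},{"grip":0,"xyz":[-0.262,0.023,0.015],"dr":[0,0,0]},{"grip":0,"xyz":[-0.283,0.025,0.02],"dr":[0,0,0]},{"grip":0,"xyz":[-0.293,0.026,0.024],"dr":[0,0,0]}]'
python3 -m jog '[{"grip":0,"xyz":[-0.002,0,0],"dr":[0,0,0]},{"grip":0,"xyz":[-0.002,0,0],"dr":[0,0,0]},{"grip":0,"xyz":[-0.002,0,0],"dr":[0,0,0]},{"grip":0,"xyz":[-0.002,0,0],"dr":[0,0,0]}]'
python3 -c "
from h import *
im=ctrl.read_camera('top'); cv2.imwrite('pics/t8.png',cv2.resize(bright(im[150:255,230:370,::-1]),(784,588),interpolation=cv2.INTER_CUBIC))
im=ctrl.read_camera('scene'); cv2.imwrite('pics/s8.png',cv2.resize(im[:,:,::-1],(768,576)))
go(.467,-.1175,.04,-90)
"
```

```text
time: 20.67
eef_pos: [0.4638, -0.1155, 0.1562]
tcp_rot: [0.708, -0.706, -0.002, 0.001]
contact_force: [0.1, -0.4, -0.6]
opening: 0.996
time: 21.0
eef_pos: [0.4666, -0.1182, 0.1595]
tcp_rot: [-0.707, 0.708, -0.001, -0.0]
contact_force: [-0.6, -0.2, -0.2]
opening: 1.005
t 21.1 p [ 0.4665 -0.1182  0.1595] phi -90.09 F [ 0.1  0.4 -1.2] op 0.996
xyz [-0.0008 -0.0004  0.1195] dr [-0.001  -0.0013 -0.0016] deg [-0.05 -0.08 -0.09]
```

View pics/t8.png

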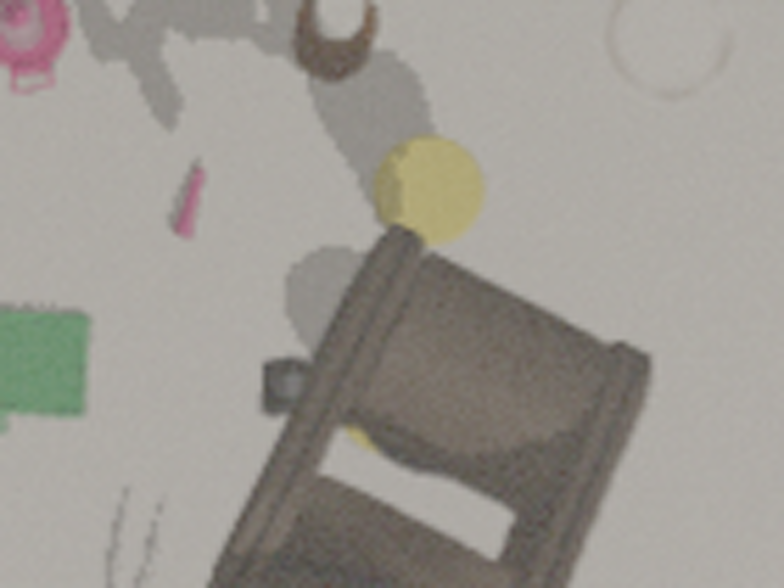

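View pics/s8.png

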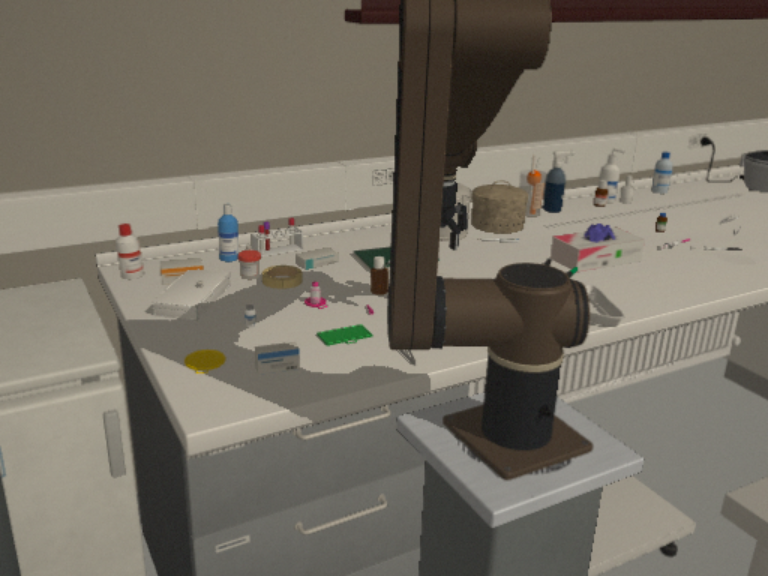

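```bash
python3 -m jog '[{"grip":0,"xyz":[0,0,0.01],"dr":[0,0,0]},{"grip":0,"xyz":[-0.0005,0,0.03],"dr":[0,0,0]},{"grip":0,"xyz":[-0.0005,0,0.05],"dr":[0,0,0]},{"grip":0,"xyz":[-0.0005,0,0.07],"dr":[0,0,0]},{"grip":0,"xyz":[-0.0005,0,0.09],"dr":[0,0,0]},{"grip":0,"xyz":[-0.0005,0,0.105],"dr":[0,0,0]},{"grip":0,"xyz":[-0.0005,0,0.118],"dr":[0,0,0]},{"grip":0,"xyz":[-0.0005,0,0.126],"dr":[0,0,0]},{"grip":0,"xyz":[-0.0005,0,0.128],"dr":[0,0,0]},{"grip":0,"xyz":[-0.0005,0,0.128],"dr":[0,0,0]}]'
python3 -m jog '[{"grip":0.1,"xyz":[0,0,0],"dr":[0,0,0]},{"grip":0.18,"xyz":[0,0,0],"dr":[0,0,0]},{"grip":0.22,"xyz":[0,0,0],"dr":[0,0,0]},{"grip":0.26,"xyz":[0,0,0],"dr":[0,0,0]},{"grip":0.3,"xyz":[0,0,0],"dr":[0,0,0]},{"grip":0.4,"xyz":[0,0,0],"dr":[0,0,0]},{"grip":0.6,"xyz":[0,0,0],"dr":[0,0,0]},{"grip":0.8,"xyz":[0,0,0],"dr":[0,0,0]},{"grip":1,"xyz":[0,0,0],"dr":[0,0,0]},{"grip":1,"xyz":[0,0,0],"dr":[0,0,0]}]' 25
```

```text
time: 21.93
eef_pos: [0.4658, -0.1167, 0.0305]
tcp_rot: [-0.707, 0.707, 0.0, -0.0]
contact_force: [0.1, 0.6, 0.1]
opening: 1.002
time: 22.77
eef_pos: [0.4668, -0.117, 0.0321]
tcp_rot: [-0.707, 0.707, -0.001, -0.0]
contact_force: [-1.2, 0.7, 6.2]
opening: 0.694
```

```bash
python3 -m jog '[{"grip":1,"xyz":[0,0,-0.003],"dr":[0,0,0]},{"grip":1,"xyz":[0,0,-0.01],"dr":[0,0,0]},{"grip":1,"xyz":[0,0,-0.025],"dr":[0,0,0]},{"grip":1,"xyz":[0,0,-0.045],"dr":[0,0,0]},{"grip":1,"xyz":[0,0,-0.068],"dr":[0,0,0]},{"grip":1,"xyz":[0,0,-0.09],"dr":[0,0,0]},{"grip":1,"xyz":[0,0,-0.107],"dr":[0,0,0]},{"grip":1,"xyz":[0,0,-0.117],"dr":[0,0,0]},{"grip":1,"xyz":[0,0,-0.12],"dr":[0,0,0]},{"grip":1,"xyz":[0,0,-0.12],"dr":[0,0,0]}]'
python3 -c "
from h import *
im=ctrl.read_camera('top'); cv2.imwrite('pics/t9.png',cv2.resize(bright(im[150:255,230:370,::-1]),(784,588),interpolation=cv2.INTER_CUBIC))
go(.503,.4155,.15,-90)
"
```

```text
time: 23.6
eef_pos: [0.4664, -0.1167, 0.1518]
tcp_rot: [-0.707, 0.707, -0.001, 0.0]
contact_force: [0.5, 0.0, -0.6]
opening: 0.693
t 23.65 p [ 0.4658 -0.1164  0.1507] phi -90.01 F [ 0.2 -0.8 -1. ] op 0.691
xyz [-5.319e-01 -3.710e-02  4.000e-04] dr [ 0.0002 -0.0005 -0.0002] deg [ 0.01 -0.03 -0.01]
```

View pics/t9.png

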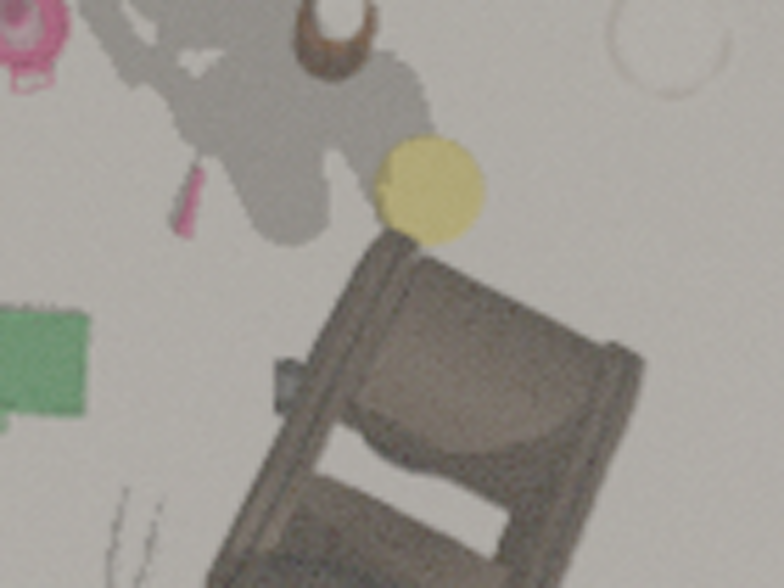

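```bash
python3 -m jog '[{"grip":1,"xyz":[-0.008,-0.001,0],"dr":[0,0,0]},{"grip":1,"xyz":[-0.024,-0.002,0],"dr":[0,0,0]},{"grip":1,"xyz":[-0.046,-0.003,0],"dr":[0,0,0]},{"grip":1,"xyz":[-0.072,-0.005,0],"dr":[0,0,0]},{"grip":1,"xyz":[-0.1,-0.007,0],"dr":[0,0,0]},{"grip":1,"xyz":[-0.128,-0.009,0],"dr":[0,0,0]},{"grip":1,"xyz":[-0.156,-0.011,0],"dr":[0,0,0]},{"grip":1,"xyz":[-0.184,-0.013,0],"dr":[0,0,0]},{"grip":1,"xyz":[-0.212,-0.015,0],"dr":[0,0,0]},{"grip":1,"xyz":[-0.24,-0.017,0],"dr":[0,0,0]},{"grip":1,"xyz":[-0.268,-0.019,0],"dr":[0,0,0]},{"grip":1,"xyz":[-0.296,-0.021,0],"dr":[0,0,0]}]'
python3 -m jog '[{"grip":1,"xyz":[-0.028,-0.002,0],"dr":[0,0,0]},{"grip":1,"xyz":[-0.056,-0.004,0],"dr":[0,0,0]},{"grip":1,"xyz":[-0.084,-0.006,0],"dr":[0,0,0]},{"grip":1,"xyz":[-0.112,-0.008,0],"dr":[0,0,0]},{"grip":1,"xyz":[-0.14,-0.01,0],"dr":[0,0,0]},{"grip":1,"xyz":[-0.168,-0.012,0],"dr":[0,0,0]},{"grip":1,"xyz":[-0.192,-0.013,0],"dr":[0,0,0]},{"grip":1,"xyz":[-0.212,-0.015,0],"dr":[0,0,0]},{"grip":1,"xyz":[-0.226,-0.016,0],"dr":[0,0,0]},{"grip":1,"xyz":[-0.234,-0.016,0],"dr":[0,0,0]},{"grip":1,"xyz":[-0.236,-0.016,0],"dr":[0,0,0]},{"grip":1,"xyz":[-0.236,-0.016,0],"dr":[0,0,0]}]'
python3 -c "
from h import *
im=ctrl.read_camera('scene'); cv2.imwrite('pics/s10.png',cv2.resize(bright(im[150:270,80:240,::-1]),(784,588),interpolation=cv2.INTER_CUBIC))
go(.503,.4155,.035,-90)
"
```

```text
time: 24.65
eef_pos: [0.4859, 0.1812, 0.1492]
tcp_rot: [0.707, -0.707, -0.0, 0.001]
contact_force: [0.2, 0.7, -0.4]
opening: 0.693
time: 25.65
eef_pos: [0.5028, 0.4153, 0.1499]
tcp_rot: [0.707, -0.707, 0.0, 0.001]
contact_force: [0.4, 0.2, -1.2]
opening: 0.696
t 25.7 p [0.503  0.4148 0.1502] phi -90.02 F [ 1.1 -0.5  0.7] op 0.688
xyz [-0.001  -0.      0.1152] dr [ 0.0005 -0.0019 -0.0004] deg [ 0.03 -0.11 -0.02]
```

View pics/s10.png

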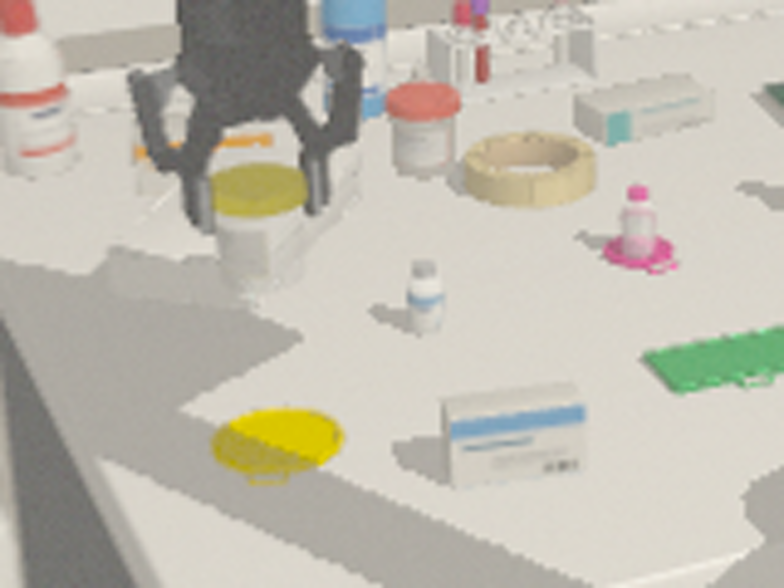

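```bash
python3 -m jog '[{"grip":1,"xyz":[-0.0005,0,0.01],"dr":[0,0,0]},{"grip":1,"xyz":[-0.0005,0,0.028],"dr":[0,0,0]},{"grip":1,"xyz":[-0.0005,0,0.048],"dr":[0,0,0]},{"grip":1,"xyz":[-0.0005,0,0.068],"dr":[0,0,0]},{"grip":1,"xyz":[-0.0005,0,0.086],"dr":[0,0,0]},{"grip":1,"xyz":[-0.0005,0,0.1],"dr":[0,0,0]},{"grip":1,"xyz":[-0.0005,0,0.107],"dr":[0,0,0]},{"grip":1,"xyz":[-0.0005,0,0.109],"dr":[0,0,0]},{"grip":1,"xyz":[-0.0005,0,0.109],"dr":[0,0,0]},{"grip":1,"xyz":[-0.0005,0,0.109],"dr":[0,0,0]}]'
python3 -m jog '[{"grip":1,"xyz":[0,0,0.001],"dr":[0,0,0]},{"grip":1,"xyz":[0,0,0.002],"dr":[0,0,0]},{"grip":1,"xyz":[0,0,0.003],"dr":[0,0,0]},{"grip":1,"xyz":[0,0,0.003],"dr":[0,0,0]},{"grip":1,"xyz":[0,0,0.003],"dr":[0,0,0]}]'
python3 -c "
from h import *
im=ctrl.read_camera('scene'); cv2.imwrite('pics/s11.png',cv2.resize(bright(im[150:270,80:240,::-1]),(784,588),interpolation=cv2.INTER_CUBIC))
go(.503,.4155,.035,-90)
"
```

```text
time: 26.53
eef_pos: [0.5042, 0.4161, 0.0429]
tcp_rot: [-0.707, 0.707, -0.001, 0.001]
contact_force: [-1.4, 0.6, 0.4]
opening: 0.695
time: 26.95
eef_pos: [0.5033, 0.4159, 0.0389]
tcp_rot: [-0.707, 0.707, -0.001, -0.0]
contact_force: [-0.1, 0.9, -0.2]
opening: 0.691
t 27.0 p [0.5034 0.4158 0.0389] phi -90.01 F [-0.3 -0.2  0.6] op 0.693
xyz [0.0003 0.0004 0.0039] dr [-0.0006 -0.0008 -0.0001] deg [-0.04 -0.05 -0.01]
```

View pics/s11.png

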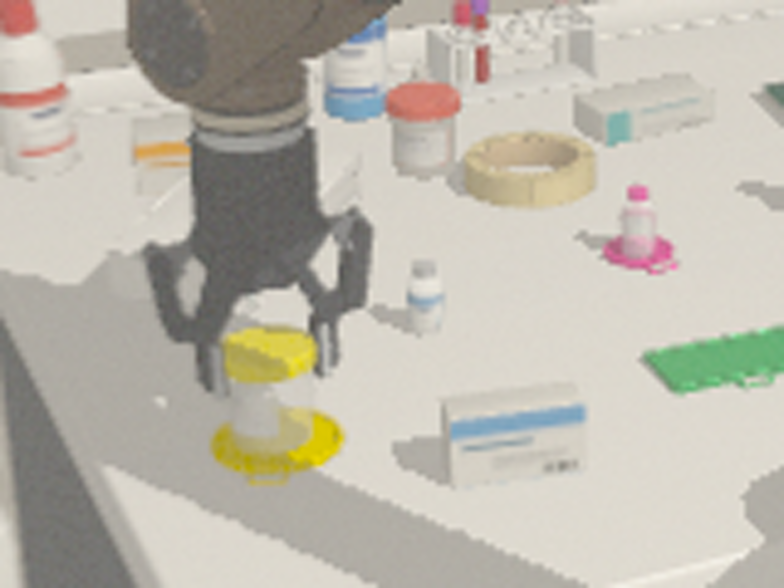

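```bash
python3 -m jog '[{"grip":1,"xyz":[0,0,0.001],"dr":[0,0,0]},{"grip":1,"xyz":[0,0,0.002],"dr":[0,0,0]},{"grip":1,"xyz":[0,0,0.003],"dr":[0,0,0]},{"grip":1,"xyz":[0,0,0.003],"dr":[0,0,0]},{"grip":1,"xyz":[0,0,0.003],"dr":[0,0,0]}]'
python3 -m jog '[{"grip":1,"xyz":[0,0,0.001],"dr":[0,0,0]},{"grip":1,"xyz":[0,0,0.001],"dr":[0,0,0]},{"grip":1,"xyz":[0,0,0.001],"dr":[0,0,0]}]'
python3 -m jog '[{"grip":1,"xyz":[0,0,0.001],"dr":[0,0,0]},{"grip":1,"xyz":[0,0,0.001],"dr":[0,0,0]},{"grip":1,"xyz":[0,0,0.001],"dr":[0,0,0]}]'
```

```text
time: 27.42
eef_pos: [0.5033, 0.4157, 0.0356]
tcp_rot: [-0.707, 0.707, -0.0, -0.0]
contact_force: [0.3, -0.2, -0.6]
opening: 0.69
time: 27.67
eef_pos: [0.5035, 0.4158, 0.0352]
tcp_rot: [-0.707, 0.707, -0.001, -0.0]
contact_force: [-1.1, -0.2, 2.3]
opening: 0.689
time: 27.92
eef_pos: [0.5036, 0.4159, 0.0352]
tcp_rot: [-0.707, 0.707, -0.001, -0.0]
contact_force: [-2.6, -2.6, 6.5]
opening: 0.696
```

```bash
python3 -m jog '[{"grip":0.3,"xyz":[0,0,-0.001],"dr":[0,0,0]},{"grip":0.28,"xyz":[0,0,-0.0015],"dr":[0,0,0]},{"grip":0.25,"xyz":[0,0,-0.0015],"dr":[0,0,0]},{"grip":0.2,"xyz":[0,0,-0.0015],"dr":[0,0,0]},{"grip":0.12,"xyz":[0,0,-0.0015],"dr":[0,0,0]},{"grip":0.05,"xyz":[0,0,-0.0015],"dr":[0,0,0]},{"grip":0,"xyz":[0,0,-0.0015],"dr":[0,0,0]},{"grip":0,"xyz":[0,0,-0.0015],"dr":[0,0,0]}]'
python3 -m jog '[{"grip":0,"xyz":[0,0,-0.005],"dr":[0,0,0]},{"grip":0,"xyz":[0,0,-0.015],"dr":[0,0,0]},{"grip":0,"xyz":[0,0,-0.03],"dr":[0,0,0]},{"grip":0,"xyz":[0,0,-0.05],"dr":[0,0,0]},{"grip":0,"xyz":[0,0,-0.075],"dr":[0,0,0]},{"grip":0,"xyz":[0,0,-0.1],"dr":[0,0,0]},{"grip":0,"xyz":[0,0,-0.12],"dr":[0,0,0]},{"grip":0,"xyz":[0,0,-0.13],"dr":[0,0,0]},{"grip":0,"xyz":[0,0,-0.13],"dr":[0,0,0]}]'
python3 -c "
from h import *
im=ctrl.read_camera('scene'); cv2.imwrite('pics/s12.png',cv2.resize(bright(im[150:270,80:240,::-1]),(784,588),interpolation=cv2.INTER_CUBIC))
go(.41,.291,.16,-8.3)
"
```

```text
time: 28.58
eef_pos: [0.5033, 0.4157, 0.0351]
tcp_rot: [-0.707, 0.707, -0.0, -0.0]
contact_force: [0.1, -0.7, 0.2]
opening: 1.0
time: 29.33
eef_pos: [0.5053, 0.4171, 0.1706]
tcp_rot: [-0.707, 0.707, -0.002, 0.004]
contact_force: [-0.6, -0.1, 0.3]
opening: 0.995
t 29.38 p [0.5042 0.4164 0.1678] phi -90.01 F [-0.8  0.3 -0.8] op 0.998
xyz [0.1255 0.0942 0.0073] dr [-0.0044 -0.0019 -1.4262] deg [ -0.25  -0.11 -81.71]
```

View pics/s12.png

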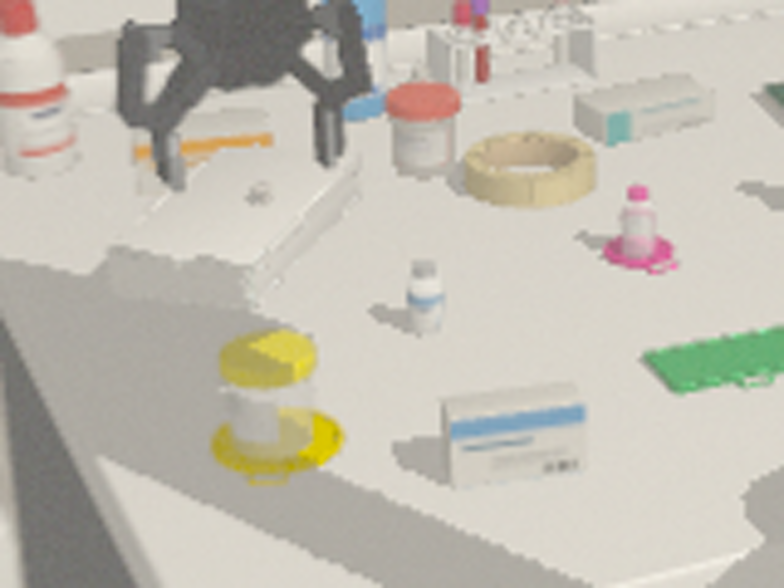

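```bash
python3 -m jog '[{"grip":0,"xyz":[0.004,0.003,0],"dr":[0,0,-0.05]},{"grip":0,"xyz":[0.012,0.009,0],"dr":[0,0,-0.15]},{"grip":0,"xyz":[0.022,0.016,0],"dr":[0,0,-0.26]},{"grip":0,"xyz":[0.033,0.025,0],"dr":[0,0,-0.38]},{"grip":0,"xyz":[0.044,0.033,0],"dr":[0,0,-0.5]},{"grip":0,"xyz":[0.055,0.041,0],"dr":[0,0,-0.62]},{"grip":0,"xyz":[0.066,0.05,0],"dr":[0,0,-0.74]},{"grip":0,"xyz":[0.077,0.058,0],"dr":[0,0,-0.86]},{"grip":0,"xyz":[0.088,0.066,0],"dr":[0,0,-0.98]},{"grip":0,"xyz":[0.098,0.074,0],"dr":[0,0,-1.1]},{"grip":0,"xyz":[0.107,0.081,0],"dr":[0,0,-1.2]},{"grip":0,"xyz":[0.115,0.087,0],"dr":[0,0,-1.29]}]'
python3 -m jog '[{"grip":0,"xyz":[0,0,0],"dr":[0,0,-0.08]},{"grip":0,"xyz":[0,0,0],"dr":[0,0,-0.12]},{"grip":0,"xyz":[0,0,0],"dr":[0,0,-0.136]},{"grip":0,"xyz":[0,0,0],"dr":[0,0,-0.136]},{"grip":0,"xyz":[0,0,0],"dr":[0,0,-0.136]}]'
python3 -c "
from h import *
im=ctrl.read_camera('top'); cv2.imwrite('pics/t13.png',cv2.resize(bright(im[165:270,100:240,::-1]),(784,588),interpolation=cv2.INTER_CUBIC))
go(.41,.291,.16,-8.3)
"
```

```text
time: 30.38
eef_pos: [0.4145, 0.2998, 0.1632]
tcp_rot: [0.99, -0.138, -0.001, 0.002]
contact_force: [-0.5, -0.1, 0.0]
opening: 0.998
time: 30.8
eef_pos: [0.4158, 0.3007, 0.1643]
tcp_rot: [0.997, -0.073, -0.001, 0.001]
contact_force: [-0.7, 0.4, -1.0]
opening: 1.003
t 30.85 p [0.416  0.3008 0.1646] phi -8.35 F [-0.2 -0.4 -0. ] op 1.002
xyz [-0.0045  0.0105  0.0046] dr [ 0.0016  0.0005 -0.0008] deg [ 0.09  0.03 -0.05]
```

View pics/t13.png

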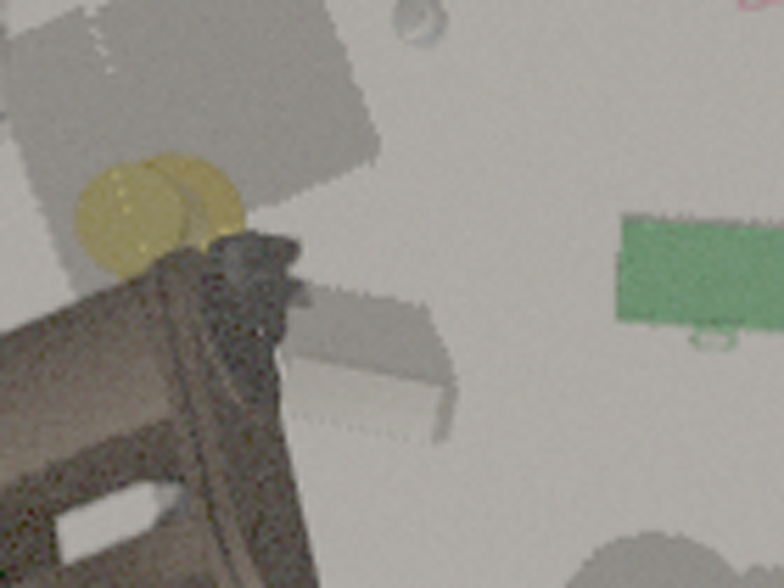

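```bash
python3 -m jog '[{"grip":0,"xyz":[-0.002,0.004,0.008],"dr":[0,0,0]},{"grip":0,"xyz":[-0.004,0.008,0.025],"dr":[0,0,0]},{"grip":0,"xyz":[-0.0045,0.0105,0.045],"dr":[0,0,0]},{"grip":0,"xyz":[-0.0045,0.0105,0.065],"dr":[0,0,0]},{"grip":0,"xyz":[-0.0045,0.0105,0.085],"dr":[0,0,0]},{"grip":0,"xyz":[-0.0045,0.0105,0.105],"dr":[0,0,0]},{"grip":0,"xyz":[-0.0045,0.0105,0.125],"dr":[0,0,0]},{"grip":0,"xyz":[-0.0045,0.0105,0.14],"dr":[0,0,0]},{"grip":0,"xyz":[-0.0045,0.0105,0.148],"dr":[0,0,0]},{"grip":0,"xyz":[-0.0045,0.0105,0.15],"dr":[0,0,0]},{"grip":0,"xyz":[-0.0045,0.0105,0.15],"dr":[0,0,0]},{"grip":0,"xyz":[-0.0045,0.0105,0.15],"dr":[0,0,0]}]'
python3 -c "
from h import *
im=ctrl.read_camera('scene'); cv2.imwrite('pics/s14.png',cv2.resize(bright(im[150:270,80:240,::-1]),(784,588),interpolation=cv2.INTER_CUBIC))
go(.41,.291,.014,-8.3)
"
```

```text
time: 31.85
eef_pos: [0.411, 0.2913, 0.016]
tcp_rot: [0.997, -0.072, 0.001, 0.0]
contact_force: [0.1, 0.1, 0.5]
opening: 0.998
t 31.9 p [0.4113 0.2914 0.0164] phi -8.31 F [ 0.5 -0.1  0.8] op 0.997
xyz [-0.0012  0.0006  0.0024] dr [-0.0003 -0.0024 -0.0002] deg [-0.02 -0.14 -0.01]
```

View pics/s14.png

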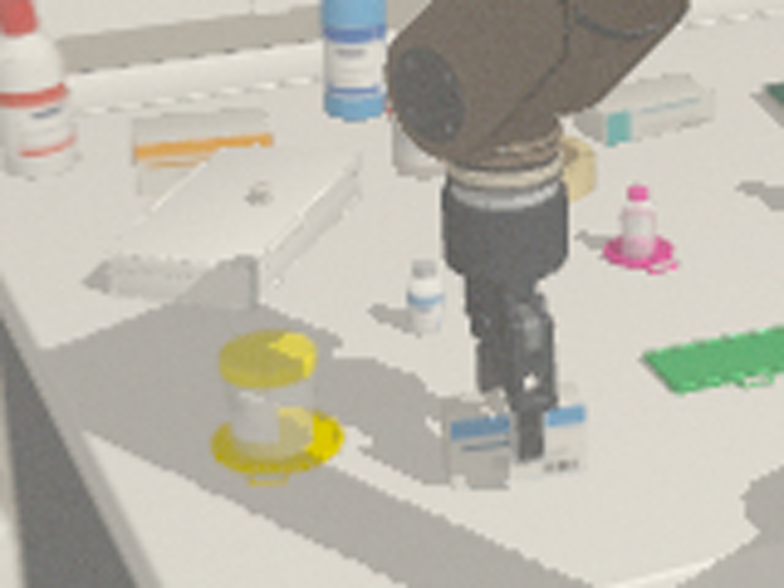

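```bash
python3 -m jog '[{"grip":0.3,"xyz":[0,0,0],"dr":[0,0,0]},{"grip":0.45,"xyz":[0,0,0],"dr":[0,0,0]},{"grip":0.55,"xyz":[0,0,0],"dr":[0,0,0]},{"grip":0.6,"xyz":[0,0,0],"dr":[0,0,0]},{"grip":0.65,"xyz":[0,0,0],"dr":[0,0,0]},{"grip":0.7,"xyz":[0,0,0],"dr":[0,0,0]},{"grip":0.8,"xyz":[0,0,0],"dr":[0,0,0]},{"grip":0.9,"xyz":[0,0,0],"dr":[0,0,0]},{"grip":1,"xyz":[0,0,0],"dr":[0,0,0]},{"grip":1,"xyz":[0,0,0],"dr":[0,0,0]}]' 30
python3 -m jog '[{"grip":1,"xyz":[0,0,-0.003],"dr":[0,0,0]},{"grip":1,"xyz":[0,0,-0.01],"dr":[0,0,0]},{"grip":1,"xyz":[0,0,-0.02],"dr":[0,0,0]},{"grip":1,"xyz":[0,0,-0.035],"dr":[0,0,0]},{"grip":1,"xyz":[0,0,-0.05],"dr":[0,0,0]},{"grip":1,"xyz":[0,0,-0.065],"dr":[0,0,0]},{"grip":1,"xyz":[0,0,-0.077],"dr":[0,0,0]},{"grip":1,"xyz":[0,0,-0.08],"dr":[0,0,0]},{"grip":1,"xyz":[0,0,-0.08],"dr":[0,0,0]}]'
python3 -c "
from h import *
im=ctrl.read_camera('scene'); cv2.imwrite('pics/s15.png',cv2.resize(bright(im[150:270,80:240,::-1]),(784,588),interpolation=cv2.INTER_CUBIC))
go(.4825,.1037,.1,-2.3)
"
```

```text
time: 32.73
eef_pos: [0.4107, 0.2912, 0.0157]
tcp_rot: [0.997, -0.072, 0.0, 0.0]
contact_force: [-0.8, -0.8, 5.1]
opening: 0.369
time: 33.48
eef_pos: [0.4111, 0.2914, 0.0967]
tcp_rot: [0.997, -0.072, 0.002, -0.0]
contact_force: [1.3, -0.0, -1.4]
opening: 0.37
t 33.53 p [0.4104 0.2911 0.0956] phi -8.31 F [ 0.3  0.4 -1.5] op 0.372
xyz [ 0.0984  0.175  -0.0042] dr [ 0.0005 -0.0012 -0.1048] deg [ 0.03 -0.07 -6.01]
```

View pics/s15.png

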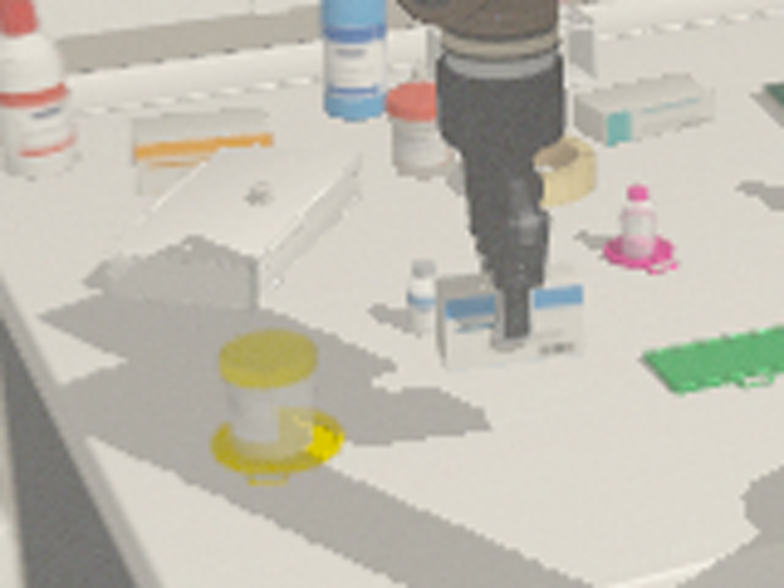

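```bash
python3 -m jog '[{"grip":1,"xyz":[0.004,0.007,0],"dr":[0,0,-0.004]},{"grip":1,"xyz":[0.012,0.021,0],"dr":[0,0,-0.012]},{"grip":1,"xyz":[0.022,0.039,0],"dr":[0,0,-0.023]},{"grip":1,"xyz":[0.034,0.06,0],"dr":[0,0,-0.036]},{"grip":1,"xyz":[0.046,0.081,0],"dr":[0,0,-0.049]},{"grip":1,"xyz":[0.058,0.102,0],"dr":[0,0,-0.062]},{"grip":1,"xyz":[0.07,0.123,0],"dr":[0,0,-0.075]},{"grip":1,"xyz":[0.081,0.143,0],"dr":[0,0,-0.087]},{"grip":1,"xyz":[0.09,0.159,0],"dr":[0,0,-0.096]},{"grip":1,"xyz":[0.096,0.17,0],"dr":[0,0,-0.102]},{"grip":1,"xyz":[0.0984,0.175,0],"dr":[0,0,-0.105]},{"grip":1,"xyz":[0.0984,0.175,0],"dr":[0,0,-0.105]}]'
python3 -m jog '[{"grip":1,"xyz":[0,0,0.008],"dr":[0,0,0]},{"grip":1,"xyz":[0,0,0.022],"dr":[0,0,0]},{"grip":1,"xyz":[0,0,0.036],"dr":[0,0,0]},{"grip":1,"xyz":[0,0,0.048],"dr":[0,0,0]},{"grip":1,"xyz":[0,0,0.055],"dr":[0,0,0]},{"grip":1,"xyz":[0,0,0.057],"dr":[0,0,0]},{"grip":1,"xyz":[0,0,0.057],"dr":[0,0,0]},{"grip":1,"xyz":[0,0,0.057],"dr":[0,0,0]}]'
python3 -c "
from h import *
im=ctrl.read_camera('scene'); cv2.imwrite('pics/s16.png',cv2.resize(bright(im[150:270,140:300,::-1]),(784,588),interpolation=cv2.INTER_CUBIC))
im=ctrl.read_camera('top'); cv2.imwrite('pics/t16.png',cv2.resize(bright(im[165:270,150:290,::-1]),(784,588),interpolation=cv2.INTER_CUBIC))
go(.4825,.1037,.019,-2.3)
"
```

```text
time: 34.53
eef_pos: [0.4821, 0.1024, 0.0946]
tcp_rot: [1.0, -0.021, -0.001, 0.001]
contact_force: [0.2, -0.2, -0.1]
opening: 0.373
time: 35.2
eef_pos: [0.4827, 0.104, 0.0388]
tcp_rot: [1.0, -0.02, 0.0, 0.0]
contact_force: [0.5, -0.9, -1.1]
opening: 0.367
t 35.3 p [0.4831 0.1039 0.0393] phi -2.27 F [-0.1 -0.5 -1.2] op 0.37
xyz [-0.0006  0.0002  0.0203] dr [ 0.0008 -0.0021  0.0004] deg [ 0.05 -0.12  0.03]
```

View pics/s16.png

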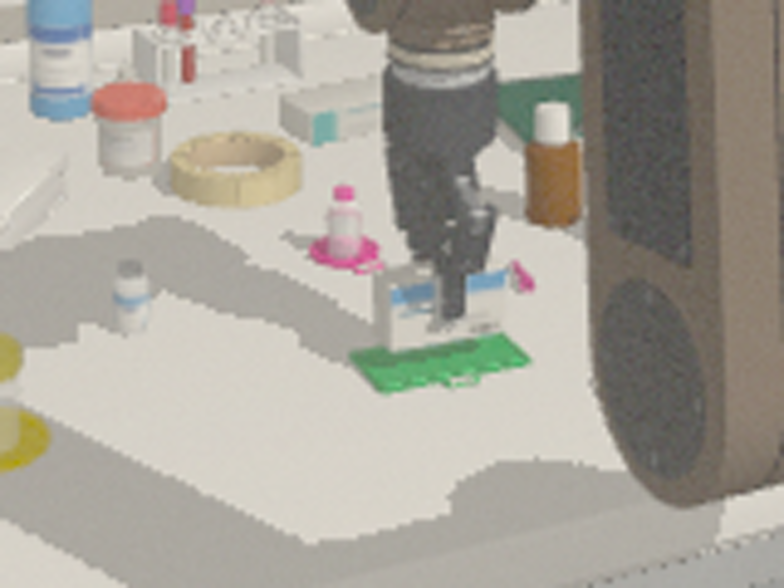

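View pics/t16.png

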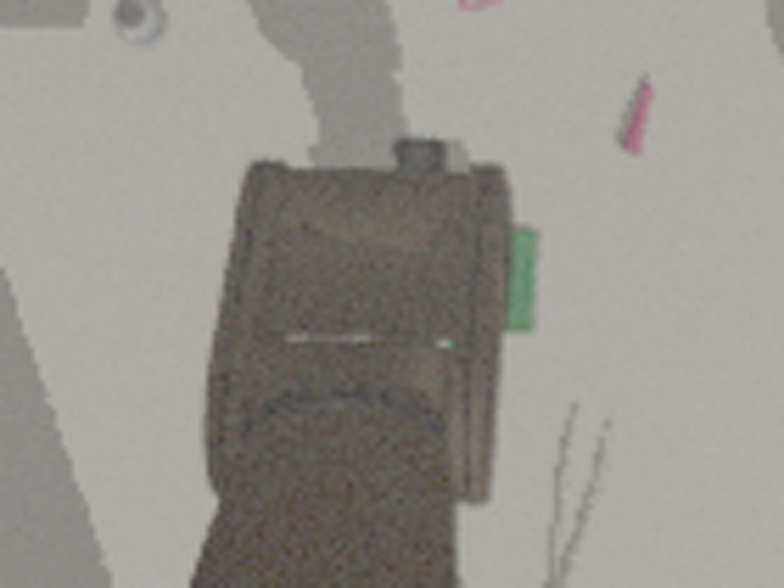

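```bash
python3 -m jog '[{"grip":1,"xyz":[0,0,0.004],"dr":[0,0,0]},{"grip":1,"xyz":[0,0,0.009],"dr":[0,0,0]},{"grip":1,"xyz":[0,0,0.013],"dr":[0,0,0]},{"grip":1,"xyz":[0,0,0.016],"dr":[0,0,0]},{"grip":1,"xyz":[0,0,0.016],"dr":[0,0,0]},{"grip":1,"xyz":[0,0,0.016],"dr":[0,0,0]}]'
python3 -m jog '[{"grip":1,"xyz":[0,0,0.001],"dr":[0,0,0]},{"grip":1,"xyz":[0,0,0.002],"dr":[0,0,0]},{"grip":1,"xyz":[0,0,0.003],"dr":[0,0,0]},{"grip":1,"xyz":[0,0,0.003],"dr":[0,0,0]},{"grip":1,"xyz":[0,0,0.003],"dr":[0,0,0]}]'
```

```text
time: 35.8
eef_pos: [0.4822, 0.1036, 0.0221]
tcp_rot: [1.0, -0.02, -0.0, 0.0]
contact_force: [0.1, -0.5, -0.4]
opening: 0.372
time: 36.22
eef_pos: [0.4827, 0.1036, 0.0198]
tcp_rot: [1.0, -0.02, 0.0, 0.0]
contact_force: [-0.7, 0.2, 0.5]
opening: 0.371
```

```bash
python3 -m jog '[{"grip":1,"xyz":[0,0,0.001],"dr":[0,0,0]},{"grip":1,"xyz":[0,0,0.001],"dr":[0,0,0]},{"grip":1,"xyz":[0,0,0.001],"dr":[0,0,0]}]'
python3 -m jog '[{"grip":1,"xyz":[0,0,0.001],"dr":[0,0,0]},{"grip":1,"xyz":[0,0,0.001],"dr":[0,0,0]},{"grip":1,"xyz":[0,0,0.001],"dr":[0,0,0]}]'
```

```text
time: 36.47
eef_pos: [0.4827, 0.1037, 0.0197]
tcp_rot: [1.0, -0.02, -0.0, 0.001]
contact_force: [-2.9, -0.5, 7.8]
opening: 0.372
time: 36.72
eef_pos: [0.4828, 0.1036, 0.0198]
tcp_rot: [1.0, -0.02, -0.0, 0.001]
contact_force: [-6.0, -0.5, 14.5]
opening: 0.374
```

```bash
python3 -m jog '[{"grip":1,"xyz":[0,0,-0.001],"dr":[0,0,0]},{"grip":1,"xyz":[0,0,-0.002],"dr":[0,0,0]},{"grip":0.62,"xyz":[0,0,-0.002],"dr":[0,0,0]},{"grip":0.59,"xyz":[0,0,-0.002],"dr":[0,0,0]},{"grip":0.55,"xyz":[0,0,-0.002],"dr":[0,0,0]},{"grip":0.48,"xyz":[0,0,-0.002],"dr":[0,0,0]},{"grip":0.38,"xyz":[0,0,-0.002],"dr":[0,0,0]},{"grip":0.25,"xyz":[0,0,-0.002],"dr":[0,0,0]},{"grip":0.15,"xyz":[0,0,-0.002],"dr":[0,0,0]},{"grip":0.15,"xyz":[0,0,-0.002],"dr":[0,0,0]}]'
python3 -m jog '[{"grip":0.15,"xyz":[0,0,-0.005],"dr":[0,0,0]},{"grip":0.15,"xyz":[0,0,-0.015],"dr":[0,0,0]},{"grip":0.15,"xyz":[0,0,-0.03],"dr":[0,0,0]},{"grip":0.1,"xyz":[0,0,-0.05],"dr":[0,0,0]},{"grip":0,"xyz":[0,0,-0.075],"dr":[0,0,0]},{"grip":0,"xyz":[0,0,-0.105],"dr":[0,0,0]},{"grip":0,"xyz":[0,0,-0.135],"dr":[0,0,0]},{"grip":0,"xyz":[0,0,-0.16],"dr":[0,0,0]},{"grip":0,"xyz":[0,0,-0.175],"dr":[0,0,0]},{"grip":0,"xyz":[0,0,-0.18],"dr":[0,0,0]}]'
python3 -c "
from h import *
go(.48,-.1,.23,-2.3)
"
```

```text
time: 37.55
eef_pos: [0.4824, 0.1036, 0.0195]
tcp_rot: [1.0, -0.02, 0.0, 0.0]
contact_force: [-0.8, -0.2, 0.8]
opening: 0.851
time: 38.38
eef_pos: [0.4843, 0.1039, 0.2044]
tcp_rot: [1.0, -0.02, 0.004, 0.0]
contact_force: [1.4, -0.2, 0.4]
opening: 0.996
t 38.38 p [0.4843 0.1039 0.2044] phi -2.28 F [ 1.4 -0.2  0.4] op 0.996
xyz [ 0.004   0.2039 -0.0255] dr [ 0.0005 -0.0084  0.0003] deg [ 0.03 -0.48  0.01]
```

```bash
python3 -m jog '[{"grip":0,"xyz":[0,0.01,0],"dr":[0,0,0]},{"grip":0,"xyz":[0,0.03,0],"dr":[0,0,0]},{"grip":0,"xyz":[0,0.06,0],"dr":[0,0,0]},{"grip":0,"xyz":[0,0.09,0],"dr":[0,0,0]},{"grip":0,"xyz":[0,0.12,0],"dr":[0,0,0]},{"grip":0,"xyz":[0,0.15,0],"dr":[0,0,0]},{"grip":0,"xyz":[0,0.18,0],"dr":[0,0,0]},{"grip":0,"xyz":[0,0.21,0],"dr":[0,0,0]},{"grip":0,"xyz":[0,0.235,0],"dr":[0,0,0]},{"grip":0,"xyz":[0,0.25,0],"dr":[0,0,0]},{"grip":0,"xyz":[0,0.25,0],"dr":[0,0,0]}]'
python3 -c "
from h import *
im=ctrl.read_camera('scene'); cv2.imwrite('pics/s17.png',cv2.resize(bright(im[150:270,80:280,::-1]),(800,480),interpolation=cv2.INTER_CUBIC)); cv2.imwrite('pics/s17_raw.png',im[:,:,::-1])
im=ctrl.read_camera('top'); cv2.imwrite('pics/t17.png',cv2.resize(bright(im[130:270,100:280,::-1]),(770,599),interpolation=cv2.INTER_CUBIC)); cv2.imwrite('pics/t17_raw.png',im[:,:,::-1])
cv2.imwrite('pics/t17r.png',cv2.resize(bright(im[130:270,260:440,::-1]),(770,599),interpolation=cv2.INTER_CUBIC))
"
```

```text
time: 39.3
eef_pos: [0.471, -0.1487, 0.198]
tcp_rot: [1.0, -0.022, -0.001, 0.0]
contact_force: [-0.7, -0.1, 0.1]
opening: 1.0
```

View pics/s17.png

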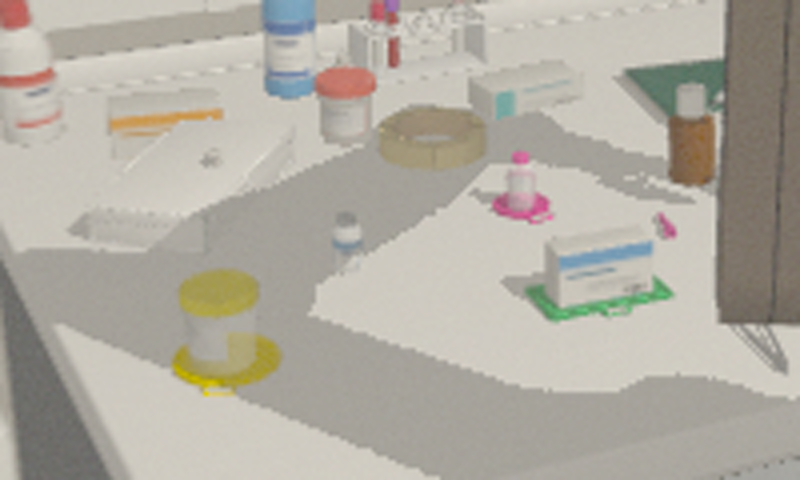

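View pics/t17.png

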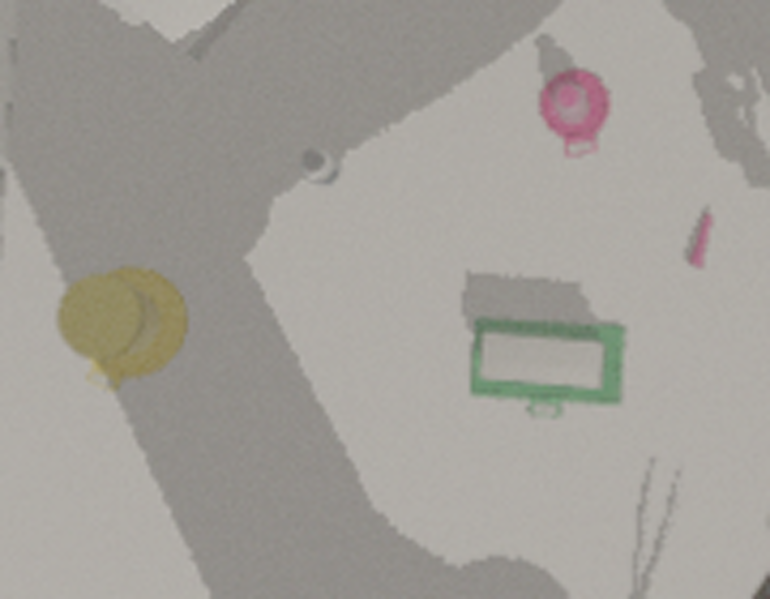

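View pics/t17r.png

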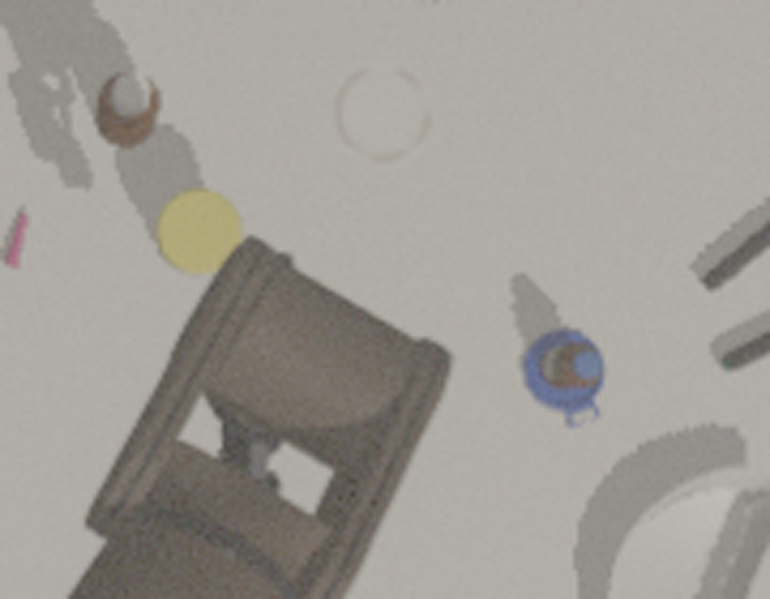

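```bash
python3 - <<'E'
from h import *
def px(U,s,o): return (np.array(U)+.5)/s-.5+o
s=770/180; 
# lid circle from t17 (102,317); cap pink (569,96); carton corners; blue cap in t17r
for n,U,z,o in [("lid",(101,317),.067,(100,130)),("pinkcap",(569,97),.055,(100,130)),("bluecap",(587,364),.065,(260,130)),("dishP",(575,103),.006,(100,130)),("dishY",(130,322),.006,(100,130)),("dishB",(564,369),.006,(260,130))]:
    print(n,plane("top",[px(U,s,o)],z)[0].round(4))
P=plane("top",px([(482,332),(604,340),(602,391),(479,381)],s,(100,130)),.051); print(P.round(4).tolist(),P.mean(0).round(4))
E
```

```text
lid [0.5027 0.4164 0.067 ]
pinkcap [0.6715 0.0907 0.055 ]
bluecap [ 0.4935 -0.4095  0.065 ]
dishP [0.6765 0.09   0.006 ]
dishY [0.5028 0.416  0.006 ]
dishB [ 0.492  -0.4124  0.006 ]
[[0.5008, 0.1472, 0.051], [0.4976, 0.0599, 0.051], [0.4614, 0.0602, 0.051], [0.4659, 0.1479, 0.051]] [0.4814 0.1038 0.051 ]
```

```bash
python3 -c "
from plant import ctrl
print(ctrl.get_state()['dq'].round(3)); print(ctrl.sign_off())"
```

```text
[ 0.029 -0.012  0.002  0.003  0.001  0.003]
the job is handed in; nothing more can be done
None
```

The pink-capped vial, the blue-capped vial, the yellow-lidded cup and the blue-banded carton are each in their own holder or tray, placed in that order. I lowered each one until the wrist force showed light contact, then released it. The highest force I read was about 15 N, while setting down the carton. I handed the job in at about 39 s.

The last pictures show all four upright, and their measured centres match the holders as follows:

| Item | Offset from holder centre | Room on each side |
|---|---|---|
| Yellow cup lid | about 0.5 mm | 10 mm |
| Blue vial cap | about 3 mm | 10 mm |
| Pink vial cap | about 5 mm | 10 mm |
| Carton | about 1 mm | 9 mm |

- **Pink vial offset:** this disagrees with the gripper, which released the vial about 1.5 mm from that centre. I put the difference down to a hand-read pixel on a small cap (one pixel is about 3 mm).
- **Things left alone:** the grey-capped vial and the brown bottle look unmoved in the pictures. I judged that by eye and did not measure it.
- **End state:** the gripper was open and clear of everything when I handed the job in. The base joint was still settling at about 0.03 rad/s.

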